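# Wind greasy parts in under a degreaser nozzle with a removable crank

### The job

Degrease the parts: put every drill chuck and putter head that is lying at the right of the bench onto the aluminium tray, fit the crank on the square shaft and wind the tray with it all the way in to the canister, then press the red nozzle cap all the way down and let it spring up again. After that wind the tray all the way back out with the crank, take the crank off and stand it hub-down on the black rubber mat again, leaving the parts in the tray and the other things on the bench where they are.

Things in the scene. Friction and masses are not known exactly. Their poses are not given: they have to be found in the camera images.
- chuck_a_mid (a point): dark drill chuck standing on its back, a round, slightly barrel-shaped body 42 mm across and 58 mm tall, 0.38 kg; a short key pin 8 mm thick juts 9 mm from the body along its -y, 30 mm up, so take it with the fingers closing along its x. Point: centre of the body, 29 mm above its underside, z up. May be absent
- chuck_b_mid (a point): a second drill chuck, the same as chuck_a. May be absent
- putter_mid (a point): mallet putter head lying sole down, block 60 mm (its x) by 93 mm (its y) by 22 mm tall, 0.33 kg, with a stub 11 mm thick rising to 42 mm above the sole at x -18, y +24 mm. Take it low down with the fingers closing along its x. Point: centre of the block, 11 mm above its underside, z up. May be absent
- tray_floor (a point): centre of the inner floor of the aluminium tray of the slide (31 mm above the bench); inside 140 mm (x) by 190 mm (y), walls 5 mm thick and 18 mm high above the floor. Its axes: -y points towards the canister, +y towards the gear tower, z up. The slide stands fixed on the bench (blue base 150 x 400 mm); it stands elsewhere, a little turned, at every start
- tray (a joint): travel of the tray in m: 0 = all the way out (at the gear tower), 0.060 = all the way in (at the canister). Driven only by the shaft, 20 mm a turn; it cannot be pushed by hand
- shaft (a joint): angle of the square shaft in rad, growing clockwise as seen from above: 0 (tray out) to 18.85 = three turns (tray in), with hard stops at both ends. Turning it takes about 0.25 N m, and it stays where it is left. It does not always start at 0
- shaft_top (a point): centre of the top of the square steel shaft that stands upright on the blue gear tower (70 x 66 mm, top 100 mm above the bench): square 16 mm, the top 4 mm stepped in to 13 mm, 28 mm long above a round collar 5 mm high on the tower. Its x and y axes are square to the flats and turn with the shaft, z up
- crank_hub (a point): the loose crank's dark steel hub, 40 x 40 mm and 36 mm tall, with a square hole in its underside, 19.5 mm wide, 26 mm deep. Point: centre of the hub, 18 mm above its underside; x along the arm to the handle, z up. Take the hub with the fingers closing along its y. It fits the shaft in four positions a quarter turn apart; fully on, its underside is 2 mm above the collar
- crank_socket (a point): centre of the ceiling of the crank's square hole, 26 mm above the crank's underside (8 mm above the hub point), same axes; it meets the shaft top when the crank is fully on
- crank_handle (a point): centre of the part of the orange crank handle to hold, 66 mm above the crank's underside and 75 mm from the hub's axis along the crank's +x. The handle is an upright round grip 24 mm thick, from 15 to 87 mm above the underside, which revolves freely on its pin, so it may be held with a fixed hand while the crank goes round
- cap_top (a point): centre of the top of the red nozzle cap (38 mm across, 20 mm tall, top 160 mm above the bench) on the white canister at the end of the slide, z up; a thin spout points over the tray
- cap (a joint): how far the nozzle cap is pressed down, m: 0 up, 0.010 all the way down; spring 1.8 N at first, 5.3 N all the way down
- mat_top (a point): centre of the top of the black rubber mat, 170 mm (its x) by 110 mm (its y), 4 mm thick, fixed to the bench at the left; the crank stands on it at the start
- flux_bottle: bystander: small brown-capped bottle 43 mm across, 96 mm tall; origin at its underside
- wax_jar: bystander: glass jar 58 mm across, 58 mm tall; origin at its underside
- white_tub: bystander: white pot 65 mm across, 50 mm tall; origin at its underside
- oil_bottle: bystander: grey squeeze bottle with blue nozzle, 58 mm across, 158 mm tall; origin at its underside
- green_tin: bystander: flat green tin 74 mm across, 32 mm tall; origin at its underside
- screwdriver_amber: bystander: amber-handled screwdriver 174 mm long lying on the bench; origin at its underside
- crank: the crank as a whole, 0.34 kg; origin at the centre of the hub's underside, axes as for crank_hub. An arm 20 mm wide and 12 mm thick runs from the hub along +x, flush with the underside, to the upright orange handle 75 mm out
Not all that is in view belongs to the job. What is shaped like the part that bears chuck_b_mid but blue or turquoise is not meant.

How it is judged:
On the way, in this order (a step that is already met when the one before it is completed fails the run):
1. every part that is there lies in the tray and the crank is fully on the shaft (x of chuck_a_mid in the frame of tray_floor between -0.066 and 0.066 m and y of chuck_a_mid in the frame of tray_floor between -0.091 and 0.091 m and z of chuck_a_mid in the frame of tray_floor between 0 and 0.042 m and x of chuck_b_mid in the frame of tray_floor between -0.066 and 0.066 m and y of chuck_b_mid in the frame of tray_floor between -0.091 and 0.091 m and z of chuck_b_mid in the frame of tray_floor between 0 and 0.042 m and x of putter_mid in the frame of tray_floor between -0.066 and 0.066 m and y of putter_mid in the frame of tray_floor between -0.091 and 0.091 m and z of putter_mid in the frame of tray_floor between 0 and 0.042 m and distance between crank_socket and shaft_top below 0.007 m), for 0.2 s.
2. the tray has been wound all the way in with the crank still on the shaft, the parts in it (all of step 1 and value of joint tray above 0.057 m), for 0.2 s.
3. the nozzle cap is pressed all the way down while the tray is in (x of chuck_a_mid in the frame of tray_floor between -0.066 and 0.066 m and y of chuck_a_mid in the frame of tray_floor between -0.091 and 0.091 m and z of chuck_a_mid in the frame of tray_floor between 0 and 0.042 m and x of chuck_b_mid in the frame of tray_floor between -0.066 and 0.066 m and y of chuck_b_mid in the frame of tray_floor between -0.091 and 0.091 m and z of chuck_b_mid in the frame of tray_floor between 0 and 0.042 m and x of putter_mid in the frame of tray_floor between -0.066 and 0.066 m and y of putter_mid in the frame of tray_floor between -0.091 and 0.091 m and z of putter_mid in the frame of tray_floor between 0 and 0.042 m and value of joint tray above 0.055 m and value of joint cap above 0.008 m), for 0.1 s.
4. the nozzle cap has sprung up again (value of joint cap below 0.002 m), for 0.1 s.
5. the tray has been wound all the way out with the crank still on the shaft (distance between crank_socket and shaft_top below 0.007 m and value of joint tray below 0.003 m), for 0.2 s.
At the end, for the whole second after the job is handed in: Every part that is there rests in the tray on its floor, the tray is back out (within 4 mm), the cap is up, and the crank stands still, hub down, upright within 0.2 rad, with its hub over the rubber mat (170 x 110 mm) (x of chuck_a_mid in the frame of tray_floor between -0.066 and 0.066 m and y of chuck_a_mid in the frame of tray_floor between -0.091 and 0.091 m and z of chuck_a_mid in the frame of tray_floor between 0 and 0.042 m and x of chuck_b_mid in the frame of tray_floor between -0.066 and 0.066 m and y of chuck_b_mid in the frame of tray_floor between -0.091 and 0.091 m and z of chuck_b_mid in the frame of tray_floor between 0 and 0.042 m and x of putter_mid in the frame of tray_floor between -0.066 and 0.066 m and y of putter_mid in the frame of tray_floor between -0.091 and 0.091 m and z of putter_mid in the frame of tray_floor between 0 and 0.042 m and value of joint tray below 0.004 m and value of joint cap below 0.002 m and x of crank_hub in the frame of mat_top between -0.085 and 0.085 m and y of crank_hub in the frame of mat_top between -0.055 and 0.055 m and z of crank_hub in the frame of mat_top between 0.008 and 0.024 m and angle between crank_hub's own z axis and vertical below 0.2 rad and linear speed of crank below 0.03 m/s); the robot touches nothing.
It fails at once if another thing on the bench is shifted by more than 4 cm (distance of any of flux_bottle, wax_jar, white_tub, oil_bottle, green_tin, screwdriver_amber from where it was at the start of the episode above 0.04 m).
Of chuck_a, chuck_b, putter only 1 to 3 are there at a start; the rules pass over those that are not, and their reading is None.
At some moment in a run one of chuck_a, chuck_b, putter may be knocked a few centimetres aside while the robot is not near it.
It also fails if it takes over 210 s, if anything falls off the work surface, if the arm or the gripper's body presses on something with over 40 N, if the wrist force passes 120 N, or if a joint passes its speed limit or range.

### The arm

A 6-joint arm with a two-finger parallel gripper is mounted at the origin on a cart in front of the work surface, level with it; the furniture and walls round the work are solid. World frame = base frame: x ahead of the robot, y to its left, z up, the work surface at z = 0. Lengths are in m, angles in rad, forces in N, time in s.
With the tool pointing down it reaches from about 0.35 to 0.8 m from the base axis. Payload 7.3 kg.
Tool frame: the origin (TCP) lies between the finger pads; the fingertips stand 17 mm ahead of it and the grasp point (between the pads) lies 2 mm behind it; z points along the fingers, y is the line along which they close (so a half turn about z gives the same grasp; the last joint's range is limited). The gripper opens to 85 mm and grips with 20 to 120 N. Pads are 22 mm wide; open, the fingers measure 114 mm over their backs; the gripper's body (76 mm by 85 mm) begins 54 mm behind the grasp point. The pads swing forward as they close: fully open they stand 13 mm farther back than shut.
Start: joints at [0.989, 0.342, 1.524, -0, 1.275, -0.146], TCP at [0.222, 0.476, 0.228] pointing down, gripper open.
Joint ranges: [-2.53, 2.53], [-0.77, 2.02], [0.04, 2.7], [-1, 4.14], [0.28, 2.66], [-3.11, 3.11]. Speed limits (rad/s): [2.57, 2.57, 3.14, 3.14, 3.14, 3.14].

### API

Orientations are given as a rotation vector (axis times angle).
In Python, from plant import r gives the robot as it stands.
- The arm moves only by the tool apply_moves, never from a script. Its argument "series" is a list that holds one entry, the list of rows, each a list of 7 numbers: the closure, from 0 (fully open) to 1 (shut), then the shift along the tool's x, y, z in mm, then the turn, a rotation vector about the tool's x, y, z in rad. A call has 1 to 8 rows; each row is the pose to reach, as a shift and turn from the pose commanded when the call began, along the tool's axes at that moment; what a row does not reach only later rows make up. A row lasts 1/8 s, in which the tool goes at most 62.5 mm and 10.7 degrees, less where a joint would pass 70% of its speed; a pose out of reach is approached as far as the arm can. A call with a gripper value outside its range is refused whole. The fingers move at their own pace and stop on an object; "squeeze" is the grip in N (left out, the last holds). Time passes only in rows, so rows that repeat a pose let the fingers close. It gives the time, the measured TCP pose, the force, the opening and the grip force at its end, in the units of the state.
- r.observe(): the state, without advancing time (a new reading comes with each control period).
- r.snapshot(name): name is "side" or "top"; returns a dict with "img" (384x512x3 uint8, red, green, blue), "fx", "fy", "cx", "cy" (pixels), "position" and "orientation" of the camera in the world. Camera axes: x right, y up, looking along -z (the intrinsics and any distortion apply to the point x, -y, -z); pixel columns grow to the right and rows downward; lengths in m; the calibration is good to about 2 mm. A picture is of the moment at which its call begins. There is no depth.
- r.hand_in(): hands the job in; it is judged then, once.
The state is a dict: "clock": time; "joints": joint angles; "dq": joint speeds; "tau": joint torques, N m; "eef_pos": TCP position; "orientation": TCP orientation; "force": force on the tool from outside, world axes, zero at the start; "torque": the same for the moment, N m; "finger_gap": finger opening in m; "gripper_force": force on a finger pad.
Only numpy, scipy, OpenCV 4.12 (cv2) and the standard library are available. Lean on these libraries where they do the work, as an engineer would, in place of code of your own. Each camera call takes 0.05 s, during which the arm holds its last target. There are 200 camera calls.

## Working session

There is one attempt and no reset: what is moved stays moved. The work goes in short steps, Python scripts to look and compute and a tool call to move; the robot and the scene stay as the last step left them, time stands still between calls to the robot, and variables do not carry over. Pictures are saved under pics/ and viewed, at most 14 in all, crops included, and the job is handed in when it is done.

Besides the shell and the picture viewer there is one more tool, called after ">>>" by a JSON object that holds its "method" and its "body". apply_moves: Moves the arm, as the interface text tells. Its arguments: {"type":"object","properties":{"series":{"type":"array"},"squeeze":{"type":"number"}},"required":["series"]}

```bash
ls; mkdir -p pics
cat > h.py <<'E'
import numpy as np, cv2
from scipy.spatial.transform import Rotation as R
from plant import r
def snap(n,f=None):
    s=r.snapshot(n)
    if f: cv2.imwrite('pics/'+f,s['img'][:,:,::-1])
    return s
E
python3 - <<'E'
from h import *
for n in('top','side'):
    s=snap(n,n+'1.png'); print({k:v for k,v in s.items() if k!='img'})
print(r.observe())
E
```

```text
pics
{'fx': 392.74197882495884, 'fy': 392.74197882495884, 'cx': 256.269779023805, 'cy': 189.98295822145158, 'position': array([0.26940658, 0.09885766, 1.43259062]), 'orientation': array([ 0.16148457, -0.14000714, -1.58137698])}
{'fx': 434.62670928448125, 'fy': 434.62670928448125, 'cx': 255.32628995459638, 'cy': 195.06281676391438, 'position': array([ 0.00315103, -0.99059364,  1.04464767]), 'orientation': array([ 0.91581286, -0.20766119, -0.44810449])}
{'clock': 0.1, 'joints': array([ 9.89004243e-01,  3.42666130e-01,  1.52493299e+00,  1.49433230e-07,
        1.27540185e+00, -1.46016503e-01]), 'dq': array([-0.00112051, -0.00171113, -0.00317785,  0.0013417 , -0.00140598,
       -0.00106306]), 'tau': array([ 2.17482862e-03, -4.34448838e+01, -2.46491182e+01, -8.56300358e-05,
        4.73716354e-03,  3.15122904e-06]), 'eef_pos': array([0.22139273, 0.47562979, 0.22688466]), 'orientation': array([-6.79002827e-01, -3.06682331e+00,  2.06690027e-03]), 'force': array([-0.82479173, -0.35715047, -0.15121734]), 'torque': array([ 0.05100017, -0.01198908, -0.04925017]), 'gripper_force': 0.0, 'finger_gap': 0.08563278797128873}
```

View pics/top1.png

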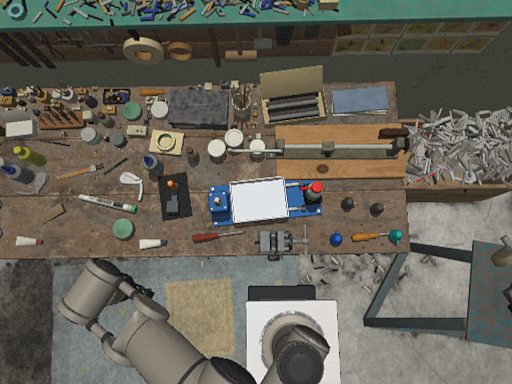

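View pics/side1.png

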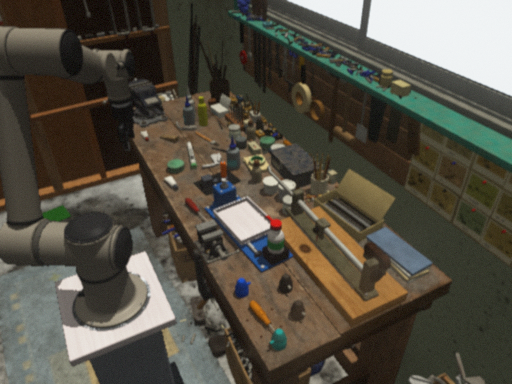

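Top view: blue slide at (265,200), tower at (218,203), red cap (316,187), two dark chucks at (348,203) and (377,209), black mat with crank (174,195). Blue and turquoise decoys are at (336,239) and (397,237). I'll zoom in.

Run:
```python
from h import *
t=cv2.imread('pics/top1.png');s=cv2.imread('pics/side1.png')
c=cv2.resize(t[160:260,150:410],None,fx=3,fy=3,interpolation=cv2.INTER_CUBIC)
d=cv2.resize(s[140:350,170:340],None,fx=2.8,fy=2.8,interpolation=cv2.INTER_CUBIC)
cv2.imwrite('pics/tc.png',c);cv2.imwrite('pics/sc.png',d)
```

```text
(no output)
```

View pics/tc.png

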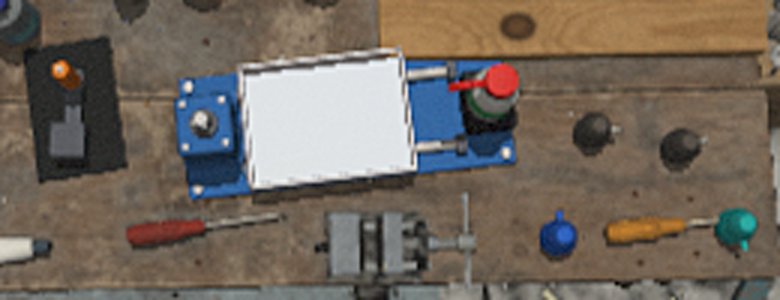

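View pics/sc.png

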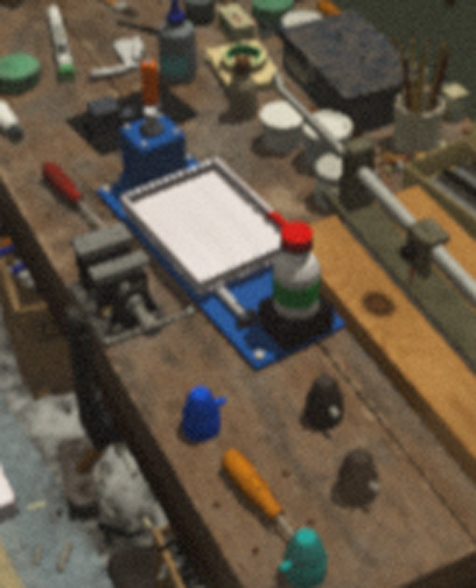

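Two chucks are present (pins pointing about −y), and no putter. Crank handle is at (171,184), hub at (173,206). Shaft at (218,201). Next I measure.

```bash
cat >> h.py <<'E'
def ray(s,u,v):
    d=np.array([(u-s['cx'])/s['fx'],-(v-s['cy'])/s['fy'],-1.])
    return np.array(s['position']),R.from_rotvec(s['orientation']).apply(d)
def onz(s,uv,z):
    p,d=ray(s,*uv); return p+d*(z-p[2])/d[2]
def proj(s,X):
    c=R.from_rotvec(s['orientation']).inv().apply(np.asarray(X)-s['position'])
    return np.array([s['cx']+s['fx']*c[0]/-c[2], s['cy']-s['fy']*c[1]/-c[2]])
def tri(a,ua,b,ub):
    A=[];y=[]
    for s,u in((a,ua),(b,ub)):
        p,d=ray(s,*u); d/=np.linalg.norm(d); P=np.eye(3)-np.outer(d,d); A.append(P); y.append(P@p)
    return np.linalg.lstsq(np.vstack(A),np.hstack(y),rcond=None)[0]
def mean(n,k=4):
    s=snap(n); s['img']=np.mean([s['img']]+[snap(n)['img'] for _ in range(k-1)],axis=0).astype(np.uint8); return s
def blobs(s,box,f,amin=15):
    x0,y0,x1,y1=box; im=s['img'][y0:y1,x0:x1]
    im=cv2.resize(im,None,fx=4,fy=4,interpolation=cv2.INTER_CUBIC)
    h=cv2.cvtColor(im,cv2.COLOR_RGB2HSV).astype(int)
    m=f(h[...,0],h[...,1],h[...,2]).astype(np.uint8)
    n,l,st,c=cv2.connectedComponentsWithStats(m)
    o=[]
    for i in range(1,n):
        if st[i,4]/16>amin:
            cn=max(cv2.findContours((l==i).astype(np.uint8),0,1)[0],key=cv2.contourArea)
            f_=lambda q:(np.asarray(q,float)+.5)/4-.5+np.array([x0,y0])
            o.append(dict(c=f_(c[i]),a=st[i,4]/16,cn=f_(cn[:,0])))
    return sorted(o,key=lambda b:-b['a'])
E
python3 - <<'E'
from h import *
import pickle
T=mean('top');S=mean('side'); pickle.dump((T,S),open('m.pkl','wb'))
red=lambda h,s,v:((h<6)|(h>174))&(s>150)&(v>120)
dark=lambda h,s,v:(v<75)
for n,s,bx in(('T',T,(335,190,395,222)),('S',S,(270,265,315,325))):
    for b in blobs(s,bx,dark): print(n,'dark',b['c'],b['a'],b['cn'].min(0),b['cn'].max(0), onz(s,b['c'],.029))
rt=blobs(T,(295,175,335,205),red)[0];rs=blobs(S,(255,205,300,250),red)[0]
for n,b in(('T',rt),('S',rs)):print(n,'red',b['c'],b['a'],b['cn'].min(0),b['cn'].max(0))
print('cap tri',tri(T,rt['c'],S,rs['c']))
w=lambda h,s,v:(s<40)&(v>150)
b=blobs(T,(215,165,305,235),w)[0]; 
R_=cv2.minAreaRect(b['cn'].astype(np.float32)); print('tray',b['a'],R_)
q=cv2.boxPoints(R_); Q=np.array([onz(T,p,.045) for p in q]); print(Q, Q.mean(0), np.linalg.norm(np.diff(Q,axis=0),axis=1))
org=lambda h,s,v:(h>4)&(h<20)&(s>140)&(v>120)
for n,s,bx in(('T',T,(160,170,190,215)),('S',S,(195,155,235,185))):
    for b in blobs(s,bx,org,8): print(n,'or',b['c'],b['a'],b['cn'].min(0),b['cn'].max(0), onz(s,b['c'],.091))
im=T['img']; print(im[195:218,165:186].max(2)); print(im[188:214,206:232].astype(int)@[1,0,0])
print(im[198:218,340:388].max(2))
E
```

```text
T dark [346.65847437 204.54461175] 125.5625 [340.625 197.125] [354.125 211.375] [ 0.4827104  -0.20872409  0.029     ]
T dark [375.31329517 209.79446565] 122.8125 [369.375 202.625] [382.875 216.375] [ 0.46194842 -0.31009568  0.029     ]
S dark [296.19449888 312.03303471] 223.25 [288.125 301.625] [303.875 321.875] [ 0.46000019 -0.32698015  0.029     ]
S dark [284.69136257 284.84387875] 212.375 [276.875 274.875] [292.125 295.125] [ 0.48263896 -0.22325287  0.029     ]
S dark [308.24479576 272.0334839 ] 79.5625 [300.125 264.625] [314.375 281.625] [ 0.57487219 -0.2124518   0.029     ]
S dark [272.16682156 265.90566914] 16.8125 [269.625 264.625] [276.625 268.625] [ 0.48751238 -0.13568604  0.029     ]
T red [314.23730419 186.70294341] 123.6875 [299.375 180.875] [322.375 191.625]
S red [274.38282313 221.73061224] 91.875 [265.625 215.375] [280.875 226.625]
cap tri [ 0.52571039 -0.07778447  0.15545922]
tray 2203.5 ((262.6883850097656, 197.62489318847656), (43.18894577026367, 65.44204711914062), 83.38654327392578)
[[ 0.57752016  0.21881536  0.045     ]
 [ 0.60130025 -0.01714188  0.045     ]
 [ 0
[... 8532 characters left out ...]
121 121 121 111 102 106 119 114  56  61  53  48  40
   42  43  53  69 105 125 119 121 120 121 118 119]
 [109 109 116 113 113 118 120 121 121 119 121 122 119 121 121 120 123 126
  123 121 120 122 121 121 119 115 103  97 105 118 122  97  62  68  62  60
   57  57  60  77 126 117 109 108 112 118 117 120]
 [100 102 107  98  95 101 108 115 117 117 117 120 114 114 121 124 123 125
  125 121 121 122 125 115 115 108 102  99 104 116 125 126 100  60  61  59
   58  70 104 103 116 111 112 108 114 114 116 123]
 [109 103 102  96  90  93 101 105 110 111 111 113 110 114 122 124 121 121
  119 120 123 122 117 111 110 105 102 100 108 114 121 126 124  95  96  94
   91  99 125 118 105 106 110 114 109 107 106 112]]
```

Run:
```python
from h import *
import pickle
np.set_printoptions(precision=4,suppress=True)
T,S=pickle.load(open('m.pkl','rb'))
fl=lambda h,s,v:(s<45)&(v>205)
b=blobs(T,(220,165,300,235),fl)[0]; q=cv2.boxPoints(cv2.minAreaRect(b['cn'].astype(np.float32)))
for z in(.031,.049):
  Q=np.array([onz(T,p,z) for p in q]);print('floor',z,b['a'],Q[:,:2].round(4).tolist(),Q.mean(0),np.linalg.norm(np.diff(Q,axis=0),axis=1))
blue=lambda h,s,v:(h>100)&(h<125)&(s>150)&(v>60)
b=blobs(T,(195,165,335,235),blue)
for x in b[:4]:print('blue',x['a'],x['c'],x['cn'].min(0),x['cn'].max(0))
sh=lambda h,s,v:(v>140)&(s<80)
for n,s,bx in(('T',T,(211,193,223,206)),('S',S,(212,170,240,195))):
  for x in blobs(s,bx,sh,4)[:2]:
    print('shaft',n,x['a'],x['c'],cv2.minAreaRect(x['cn'].astype(np.float32)),onz(s,x['c'],.133))
hub=lambda h,s,v:(v>72)&(s<90)
x=blobs(T,(163,201,184,215),hub)[0];rt=cv2.minAreaRect(x['cn'].astype(np.float32));print('hub',x['a'],x['c'],rt,onz(T,rt[0],.04),x['cn'].min(0),x['cn'].max(0))
ch=lambda h,s,v:(v<105)&(s<70)
for n,s,bx in(('T',T,(335,190,395,222)),('S',S,(270,265,315,325))):
  for x in blobs(s,bx,ch,60): print(n,'ch',x['c'],x['a'],x['cn'].min(0),x['cn'].max(0), onz(s,x['c'],.029))
P=[cv2.resize(s['img'][y0:y1,x0:x1],(w,600),interpolation=cv2.INTER_NEAREST)for s,(x0,y0,x1,y1),w in((T,(208,190,228,210),390),(S,(205,155,245,215),400))]
cv2.imwrite('pics/sh.png',np.hstack(P)[:,:,::-1])
```

```text
floor 0.031 1932.0625 [[0.5622, 0.2162], [0.5825, 0.0124], [0.4452, 0.0009], [0.4254, 0.201]] [0.5038 0.1076 0.031 ] [0.2048 0.1377 0.201 ]
floor 0.049 1932.0625 [[0.5584, 0.2147], [0.5785, 0.0135], [0.4429, 0.0022], [0.4234, 0.1997]] [0.5008 0.1075 0.049 ] [0.2022 0.136  0.1985]
blue 552.5625 [220.6656 205.6392] [207.875 184.625] [232.875 226.125]
blue 306.6875 [294.616  196.4083] [285.875 185.875] [304.625 206.875]
blue 231.75 [305.8093 211.079 ] [288.625 203.375] [320.875 217.125]
blue 38.6875 [306.8786 181.7704] [300.625 179.625] [316.375 186.375]
shaft T 19.4375 [216.2142 199.2745] ((216.26039123535156, 199.0861358642578), (4.911693572998047, 4.815070152282715), 14.931418418884277) [0.4921 0.2499 0.133 ]
shaft S 7.8125 [223.277 179.213] ((223.25, 179.25), (2.25, 3.25), 90.0) [0.4924 0.2469 0.133 ]
hub 121.125 [171.8001 206.0142] ((171.75, 206.0), (10.75, 11.25), 90.0) [0.4863 0.4207 0.04  ] [166.125 200.625] [177.375 211.375]
T ch [373.2851 208.2897] 220.8125 [362.125 199.625] [383.625 217.625] [ 0.4675 -0.3032  0.029 ]
T ch [347.1604 204.042 ] 144.5 [340.125 197.375] [354.625 211.875] [ 0.4845 -0.2106  0.029 ]
T ch [351.2645 218.7182] 112.8125 [334.625 213.875] [369.125 221.375] [ 0.4312 -0.2222  0.029 ]
```

View pics/sh.png

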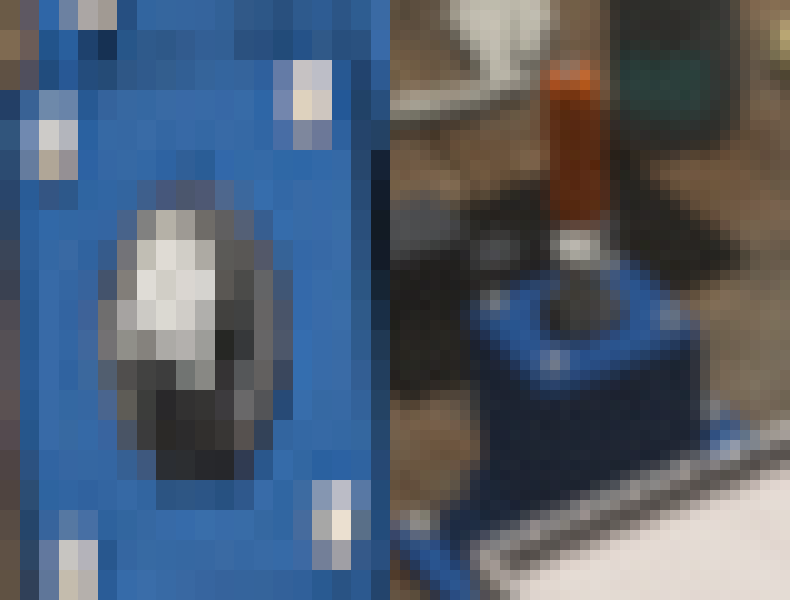

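```bash
cat >> h.py <<'E'
np.set_printoptions(precision=4,suppress=True)
def yaw():  # world heading of tool y
    o=r.observe(); M=R.from_rotvec(o['orientation']).as_matrix(); return np.arctan2(M[1,1],M[0,1])
def go(*targets):
    """rows (mm, rad about tool z) from the present pose to (x,y,z,heading deg of tool y)"""
    o=r.observe(); M=R.from_rotvec(o['orientation']).as_matrix(); p=o['eef_pos']; y=np.arctan2(M[1,1],M[0,1])
    print('at',p.round(4),'hdg',round(np.degrees(y),1),'t',o['clock'],'gap',round(o['finger_gap'],4))
    for t in targets:
        d=1000*M.T@(np.array(t[:3])-p)
        w=np.eye(3)
        a=np.radians(t[3]); zt=np.array([0,0,-1.]); yt=np.array([np.cos(a),np.sin(a),0]); Mt=np.column_stack([np.cross(yt,zt),yt,zt])
        rv=R.from_matrix(M.T@Mt).as_rotvec()
        print(t,'->',d.round(0),rv.round(2))
E
python3 - <<'E'
from h import *
import pickle
T,S=pickle.load(open('m.pkl','rb'))
print('chtop',onz(T,(349.3,201.5),.058),onz(T,(379.5,207),.058))
print('chtri',tri(T,(347.7,204),S,(284.7,284.8)),tri(T,(376.4,209.3),S,(296.2,312.0)))
print('proj side of mid', proj(S,(.484,-.215,.029)),proj(S,(.463,-.317,.029)),proj(T,(.484,-.215,.029)),proj(T,(.463,-.317,.029)))
sc=lambda h,s,v:(v>110)&(s<110)
for n,s,bx in(('T',T,(207,190,228,212)),('S',S,(210,175,242,198))):
  for x in blobs(s,bx,sc,1): print('screw',n,x['a'],x['c'],onz(s,x['c'],.1))
go((.484,-.217,.25,0))
E
```

```text
chtop [ 0.489  -0.2123  0.058 ] [ 0.4676 -0.317   0.058 ]
chtri [ 0.4869 -0.2151  0.0186] [ 0.4658 -0.3181  0.0157]
proj side of mid [283.7132 282.876 ] [295.2655 309.1537] [348.3841 204.1618] [377.2224 209.4724]
screw T 29.5625 [215.8137 199.3232] [0.4977 0.2551 0.1   ]
screw T 7.4375 [211.27   208.5851] [0.4657 0.2705 0.1   ]
screw T 7.25 [223.2694 192.7694] [0.5202 0.2294 0.1   ]
screw T 7.125 [224.6798 206.9912] [0.4704 0.2245 0.1   ]
screw T 6.75 [210.2269 194.3032] [0.5156 0.2745 0.1   ]
screw T 4.5 [207.5625 190.7396] [0.5283 0.2839 0.1   ]
screw T 3.0 [212.2708 190.0208] [0.5305 0.2676 0.1   ]
screw T 2.3125 [206.8345 199.0845] [0.499  0.2861 0.1   ]
screw T 2.0625 [219.7689 196.9735] [0.5056 0.2415 0.1   ]
screw S 64.0625 [238.9867 189.4716] [0.5342 0.2024 0.1   ]
screw S 17.25 [223.8886 179.481 ] [0.5115 0.2889 0.1   ]
screw S 12.125 [239.9845 176.308 ] [0.575  0.2788 0.1   ]
screw S 6.0 [232.7578 186.1693] [0.5228 0.2326 0.1   ]
screw S 4.625 [220.9426 190.7669] [0.472  0.2269 0.1   ]
screw S 3.1875 [210.3113 196.6152] [0.4235 0.2122 0.1   ]
screw S 2.875 [215.1576 184.9076] [0.4679 0.2717 0.1   ]
at [0.2216 0.4759 0.2275] hdg 65.0 t 0.5 gap 0.0854
(0.484, -0.217, 0.25, 0) -> [-530. -517.  -23.] [-0.    0.    1.14]
```

Run:
```python
from h import *
go((.42,.2,.25,30),(.487,-.215,.25,0))
```

```text
at [0.2216 0.4759 0.2275] hdg 65.0 t 0.5 gap 0.0854
(0.42, 0.2, 0.25, 30) -> [-296. -166.  -23.] [-0.   -0.    0.61]
(0.487, -0.215, 0.25, 0) -> [-532. -514.  -23.] [-0.    0.    1.14]
```

>>> {"method": "apply_moves", "body": {"series": [[[0,-60,-33,-23,0,0,0.15],[0,-118,-66,-23,0,0,0.3],[0,-177,-100,-23,0,0,0.45],[0,-236,-133,-23,0,0,0.6],[0,-296,-166,-23,0,0,0.75],[0,-330,-216,-23,0,0,0.9],[0,-364,-266,-23,0,0,1.05],[0,-398,-316,-23,0,0,1.14]]]}}

```text
clock: 1.5
eef_pos: [0.4456, 0.0408, 0.2506]
orientation: [2.231, 2.212, 0.001]
force: [1.9, 0.3, 1.2]
finger_gap: 0.0853
gripper_force: 0.0
```

Run:
```python
from h import *
go((.487,-.215,.25,0),(.487,-.215,.12,0),(.487,-.215,.034,0))
```

```text
at [0.4456 0.0408 0.2506] hdg -0.5 t 1.5 gap 0.0853
(0.487, -0.215, 0.25, 0) -> [-255.   44.    1.] [ 0.   -0.   -0.01]
(0.487, -0.215, 0.12, 0) -> [-255.   44.  131.] [ 0.   -0.   -0.01]
(0.487, -0.215, 0.034, 0) -> [-255.   43.  217.] [ 0.   -0.   -0.01]
```

>>> {"method": "apply_moves", "body": {"series": [[[0,-60,10,0,0,0,0],[0,-118,20,0,0,0,0],[0,-175,30,0,0,0,0],[0,-230,40,0,0,0,0],[0,-255,43,30,0,0,0],[0,-255,43,80,0,0,0],[0,-255,43,110,0,0,0],[0,-255,43,120,0,0,0]]]}}

```text
clock: 2.5
eef_pos: [0.4861, -0.212, 0.1288]
orientation: [-2.225, -2.213, 0.001]
force: [-0.4, 0.2, 0.5]
finger_gap: 0.0853
gripper_force: 0.0
```

Run:
```python
from h import *
go((.487,-.215,.034,0))
T=snap('top');S=snap('side')
a=T['img'][180:225,325:405];b=S['img'][240:330,250:340]
cv2.imwrite('pics/a.png',np.hstack([cv2.resize(a,(400,300)),cv2.resize(b,(400,300))])[:,:,::-1])
```

```text
at [ 0.4861 -0.212   0.1288] hdg -0.3 t 2.5 gap 0.0853
(0.487, -0.215, 0.034, 0) -> [-3.  1. 95.] [-0.   -0.   -0.01]
```

View pics/a.png

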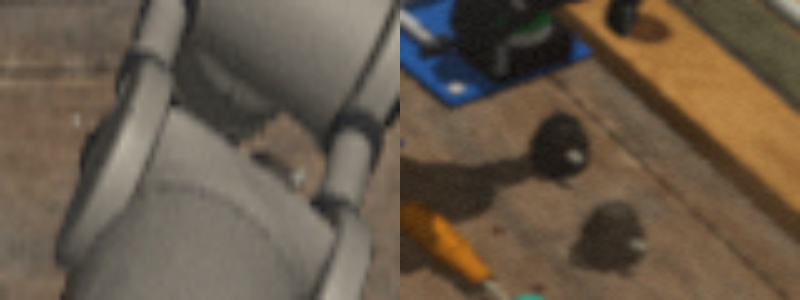

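The side crop shows both chucks still in place (near one at about px (285,283)), so I descend.

>>> {"method": "apply_moves", "body": {"series": [[[0,-4,1,45,0,0,0],[0,-4,1,80,0,0,0],[0,-4,1,95,0,0,0],[0,-4,1,95,0,0,0],[1,-4,1,95,0,0,0],[1,-4,1,95,0,0,0],[1,-4,1,95,0,0,0],[1,-4,1,95,0,0,0]]], "squeeze": 40}}

```text
clock: 3.6
eef_pos: [0.4901, -0.217, 0.037]
orientation: [2.224, 2.212, 0.004]
force: [4.2, 2.1, 5.9]
finger_gap: 0.0282
gripper_force: 37.9
```

Run:
```python
from h import *
o=r.observe();print(o['finger_gap'],o['gripper_force'],o['force'])
h=5.7
c=np.array([.504,.108]); ex=np.array([np.cos(np.radians(h)),np.sin(np.radians(h))]); ey=np.array([-ex[1],ex[0]])
for l in(.042,-.042): print(l,c+ey*l)
p=c+ey*.042
go((.487,-.215,.22,0),(p[0],p[1],.22,h),(p[0],p[1],.066,h))
```

```text
0.02819108008369981 37.87161783693591 [4.2024 2.0902 5.9383]
0.042 [0.4998 0.1498]
-0.042 [0.5082 0.0662]
at [ 0.4901 -0.217   0.037 ] hdg -0.3 t 3.6 gap 0.0282
(0.487, -0.215, 0.22, 0) -> [   2.   -2. -183.] [ 0.01  0.   -0.01]
(np.float64(0.4998285705107672), np.float64(0.1497923339383715), 0.22, 5.7) -> [ 366.    9. -184.] [ 0.01  0.   -0.1 ]
(np.float64(0.4998285705107672), np.float64(0.1497923339383715), 0.066, 5.7) -> [367.   8. -30.] [ 0.01  0.   -0.1 ]
```

Run:
```python
from h import *
S=snap('side')
b=S['img'][240:330,240:340]
cv2.imwrite('pics/b.png',cv2.resize(b,(660,594),interpolation=cv2.INTER_CUBIC)[:,:,::-1])
```

```text
(no output)
```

View pics/b.png

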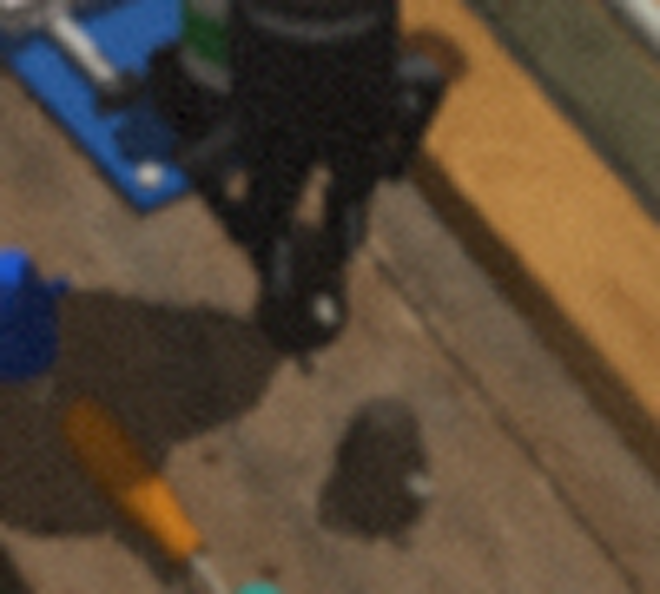

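The fingers hold the tapered upper half, because the pads stand back when part open. I'll reopen, go about 17 mm lower and grip again.

>>> {"method": "apply_moves", "body": {"series": [[[0,0,0,0,0,0,0],[0,0,0,0,0,0,0],[0,0,-1,9,0,0,0],[0,0,-1,18,0,0,0],[0,0,-1,18,0,0,0],[1,0,-1,18,0,0,0],[1,0,-1,18,0,0,0],[1,0,-1,18,0,0,0]]], "squeeze": 40}}

```text
clock: 4.65
eef_pos: [0.4877, -0.2167, 0.0184]
orientation: [2.226, 2.215, 0.001]
force: [0.1, 1.4, 3.2]
finger_gap: 0.0384
gripper_force: 39.7
```

>>> {"method": "apply_moves", "body": {"series": [[[1,0,0,0,0,0,0],[1,0,0,0,0,0,0]]], "squeeze": 60}}

```text
clock: 4.9
eef_pos: [0.4877, -0.2167, 0.0186]
orientation: [2.226, 2.215, 0.001]
force: [-0.4, -0.2, 6.1]
finger_gap: 0.0376
gripper_force: 59.3
```

Run:
```python
from h import *
p=(.500,.150);h=5.7
go((.487,-.215,.2,0),(p[0],p[1],.2,h),(p[0],p[1],.06,h))
S=snap('side')
b=S['img'][240:330,240:340]
cv2.imwrite('pics/c.png',cv2.resize(b,(660,594),interpolation=cv2.INTER_CUBIC)[:,:,::-1])
```

```text
at [ 0.4877 -0.2167  0.0186] hdg -0.3 t 4.9 gap 0.0376
(0.487, -0.215, 0.2, 0) -> [   2.   -0. -181.] [ 0.  0. -0.]
(0.5, 0.15, 0.2, 5.7) -> [ 367.   11. -182.] [ 0.   0.  -0.1]
(0.5, 0.15, 0.06, 5.7) -> [367.  11. -42.] [ 0.   0.  -0.1]
```

>>> {"method": "apply_moves", "body": {"series": [[[1,0,0,-50,0,0,0],[1,0,0,-110,0,0,0],[1,0,0,-165,0,0,0],[1,0,0,-212,0,0,0],[1,50,2,-212,0,0,-0.02],[1,105,4,-212,0,0,-0.04],[1,160,6,-212,0,0,-0.06],[1,215,8,-212,0,0,-0.1]]]}}

```text
clock: 5.95
eef_pos: [0.4954, 0.0003, 0.2292]
orientation: [-2.112, -2.325, 0.001]
force: [0.9, -0.0, -3.2]
finger_gap: 0.0375
gripper_force: 61.7
```

>>> {"method": "apply_moves", "body": {"series": [[[1,50,3,0,0,0,0],[1,100,3,0,0,0,0],[1,145,3,0,0,0,0],[1,152,3,30,0,0,0],[1,152,3,80,0,0,0],[1,152,3,115,0,0,0],[1,152,3,140,0,0,0],[1,152,3,150,0,0,0]]]}}

```text
clock: 6.95
eef_pos: [0.4833, 0.15, 0.0779]
orientation: [-2.112, -2.323, 0.004]
force: [0.0, -0.6, -3.2]
finger_gap: 0.0377
gripper_force: 61.8
```

Run:
```python
from h import *
print(r.observe()['force'])
go((.5,.15,.051,5.7))
```

```text
[ 0.0122 -0.5578 -3.1898]
at [0.4833 0.15   0.0779] hdg 5.4 t 6.95 gap 0.0377
(0.5, 0.15, 0.051, 5.7) -> [-2. 17. 27.] [-0.  0. -0.]
```

>>> {"method": "apply_moves", "body": {"series": [[[1,-2,17,0,0,0,0],[1,-2,17,12,0,0,0],[1,-2,17,21,0,0,0],[1,-2,17,26,0,0,0],[1,-2,17,26,0,0,0]]]}}

```text
clock: 7.58
eef_pos: [0.5011, 0.1498, 0.0531]
orientation: [-2.113, -2.324, 0.001]
force: [0.1, 0.0, -4.1]
finger_gap: 0.0374
gripper_force: 61.8
```

>>> {"method": "apply_moves", "body": {"series": [[[1,0,0,3,0,0,0],[1,0,0,3,0,0,0],[0,0,0,3,0,0,0],[0,0,0,3,0,0,0],[0,0,0,3,0,0,0],[0,0,0,-40,0,0,0],[0,0,0,-100,0,0,0],[0,0,0,-150,0,0,0]]]}}

```text
clock: 8.57
eef_pos: [0.5019, 0.1498, 0.2059]
orientation: [2.113, 2.324, 0.002]
force: [1.1, 0.4, -0.2]
finger_gap: 0.0854
gripper_force: 0.0
```

Run:
```python
from h import *
go((.48,-.2,.22,0),(.466,-.318,.22,0),(.466,-.318,.018,0))
S=snap('side'); cv2.imwrite('pics/d.png',cv2.resize(S['img'][140:340,170:350],(540,600),interpolation=cv2.INTER_CUBIC)[:,:,::-1])
```

```text
at [0.5019 0.1498 0.2059] hdg 5.4 t 8.575 gap 0.0854
(0.48, -0.2, 0.22, 0) -> [-346.  -55.  -14.] [ 0.  -0.   0.1]
(0.466, -0.318, 0.22, 0) -> [-462.  -80.  -14.] [ 0.  -0.   0.1]
(0.466, -0.318, 0.018, 0) -> [-462.  -80.  188.] [ 0.  -0.   0.1]
```

View pics/d.png

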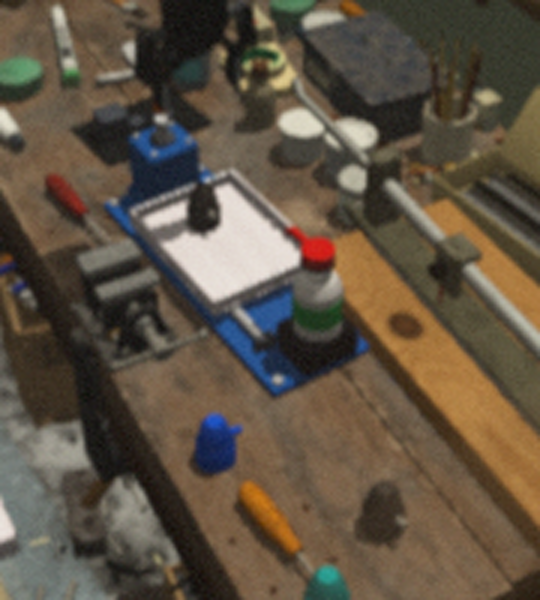

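Chuck A stands in the tray. Chuck B is unmoved at about side px (297,311).

>>> {"method": "apply_moves", "body": {"series": [[[0,-55,-8,-20,0,0,0.02],[0,-115,-18,-20,0,0,0.04],[0,-173,-28,-20,0,0,0.06],[0,-231,-38,-20,0,0,0.08],[0,-289,-48,-20,0,0,0.1],[0,-347,-58,-20,0,0,0.1],[0,-405,-70,-20,0,0,0.1],[0,-450,-78,-20,0,0,0.1]]]}}

```text
clock: 9.62
eef_pos: [0.4661, -0.308, 0.2233]
orientation: [2.228, 2.214, 0.0]
force: [0.8, -0.6, -0.5]
finger_gap: 0.0857
gripper_force: 0.0
```

Run:
```python
from h import *
go((.466,-.318,.1,0),(.466,-.318,.018,0))
```

```text
at [ 0.4661 -0.308   0.2233] hdg -0.4 t 9.625 gap 0.0857
(0.466, -0.318, 0.1, 0) -> [-10.  -0. 123.] [ 0.    0.   -0.01]
(0.466, -0.318, 0.018, 0) -> [-10.  -0. 205.] [ 0.    0.   -0.01]
```

>>> {"method": "apply_moves", "body": {"series": [[[0,-10,0,50,0,0,0],[0,-10,0,110,0,0,0],[0,-10,0,160,0,0,0],[0,-10,0,190,0,0,0],[0,-10,0,204,0,0,0],[0,-10,0,204,0,0,0],[1,-10,0,204,0,0,0],[1,-10,0,204,0,0,0]]]}}

```text
clock: 10.62
eef_pos: [0.4674, -0.3161, 0.0209]
orientation: [2.225, 2.214, 0.0]
force: [-0.6, 0.4, 0.1]
finger_gap: 0.0514
gripper_force: 0.0
```

>>> {"method": "apply_moves", "body": {"series": [[[1,0,0,0,0,0,0],[1,0,0,0,0,0,0]]], "squeeze": 60}}

```text
clock: 10.88
eef_pos: [0.468, -0.3161, 0.0215]
orientation: [2.224, 2.213, 0.001]
force: [0.2, 1.5, 9.3]
finger_gap: 0.0357
gripper_force: 58.7
```

Run:
```python
from h import *
go((.468,-.318,.23,0),(.508,.066,.23,5.7),(.508,.066,.051,5.7))
```

```text
at [ 0.468  -0.3161  0.0215] hdg -0.3 t 10.875 gap 0.0357
(0.468, -0.318, 0.23, 0) -> [  -2.    1. -208.] [ 0.    0.   -0.01]
(0.508, 0.066, 0.23, 5.7) -> [ 382.   39. -209.] [ 0.   0.  -0.1]
(0.508, 0.066, 0.051, 5.7) -> [382.  38. -30.] [ 0.   0.  -0.1]
```

>>> {"method": "apply_moves", "body": {"series": [[[1,0,0,-50,0,0,0],[1,0,0,-110,0,0,0],[1,0,0,-165,0,0,0],[1,0,0,-210,0,0,0],[1,50,5,-212,0,0,-0.02],[1,105,11,-212,0,0,-0.04],[1,160,17,-212,0,0,-0.06],[1,215,22,-212,0,0,-0.1]]]}}

```text
clock: 11.88
eef_pos: [0.4893, -0.0989, 0.2314]
orientation: [-2.112, -2.325, -0.0]
force: [2.3, 0.9, -4.5]
finger_gap: 0.0356
gripper_force: 61.5
```

Run:
```python
from h import *
go((.508,.066,.23,5.7),(.508,.066,.055,5.7))
```

```text
at [ 0.4893 -0.0989  0.2314] hdg 5.5 t 11.875 gap 0.0356
(0.508, 0.066, 0.23, 5.7) -> [162.  34.   1.] [-0. -0. -0.]
(0.508, 0.066, 0.055, 5.7) -> [162.  34. 176.] [-0. -0. -0.]
```

>>> {"method": "apply_moves", "body": {"series": [[[1,55,12,0,0,0,0],[1,110,24,0,0,0,0],[1,158,34,0,0,0,0],[1,162,34,50,0,0,0],[1,162,34,110,0,0,0],[1,162,34,150,0,0,0],[1,162,34,170,0,0,0],[1,162,34,174,0,0,0]]]}}

```text
clock: 12.88
eef_pos: [0.507, 0.0638, 0.0562]
orientation: [-2.112, -2.322, 0.003]
force: [-0.6, -0.0, -1.4]
finger_gap: 0.0358
gripper_force: 61.5
```

>>> {"method": "apply_moves", "body": {"series": [[[1,0,0,3,0,0,0],[1,0,0,4,0,0,0],[1,0,0,4,0,0,0]]]}}

```text
clock: 13.25
eef_pos: [0.5087, 0.0638, 0.0542]
orientation: [2.113, 2.324, 0.002]
force: [0.5, -0.3, -3.3]
finger_gap: 0.0354
gripper_force: 61.5
```

>>> {"method": "apply_moves", "body": {"series": [[[1,0,0,1,0,0,0],[0,0,0,1,0,0,0],[0,0,0,1,0,0,0],[0,0,0,1,0,0,0],[0,0,0,-40,0,0,0],[0,0,0,-100,0,0,0],[0,0,0,-160,0,0,0],[0,0,0,-195,0,0,0]]]}}

```text
clock: 14.25
eef_pos: [0.509, 0.0638, 0.252]
orientation: [2.111, 2.322, 0.005]
force: [0.4, -1.0, -0.2]
finger_gap: 0.0855
gripper_force: 0.0
```

Run:
```python
from h import *
go((.486,.4207,.24,88),(.486,.4207,.02,88))
```

```text
at [0.509  0.0638 0.252 ] hdg 5.4 t 14.25 gap 0.0855
(0.486, 0.4207, 0.24, 88) -> [357.  11.  12.] [ 0.    0.   -1.44]
(0.486, 0.4207, 0.02, 88) -> [358.  10. 232.] [ 0.    0.   -1.44]
```

>>> {"method": "apply_moves", "body": {"series": [[[0,45,1,0,0,0,-0.18],[0,90,3,0,0,0,-0.36],[0,135,4,0,0,0,-0.54],[0,180,5,0,0,0,-0.72],[0,225,6,0,0,0,-0.9],[0,270,8,0,0,0,-1.08],[0,315,9,0,0,0,-1.26],[0,357,11,0,0,0,-1.44]]]}}

```text
clock: 15.25
eef_pos: [0.485, 0.4218, 0.2486]
orientation: [0.046, 3.141, 0.0]
force: [0.9, -0.4, 0.1]
finger_gap: 0.0854
gripper_force: 0.0
```

Run:
```python
from h import *
go((.486,.4207,.15,88),(.486,.4207,.02,88))
# cap refinement, tray check
T=snap('top')
red=lambda h,s,v:((h<6)|(h>174))&(s>150)&(v>120)
b=blobs(T,(295,175,335,205),red)[0]
c=b['cn'];k=c[:,0]>310; (cx,cy),rr=cv2.minEnclosingCircle(c[k].astype(np.float32)); print('cap',cx,cy,rr,onz(T,(cx,cy),.16))
cv2.imwrite('pics/e.png',cv2.resize(T['img'][160:240,150:340],None,fx=4,fy=4,interpolation=cv2.INTER_CUBIC)[:,:,::-1])
```

```text
at [0.485  0.4218 0.2486] hdg 88.3 t 15.25 gap 0.0854
(0.486, 0.4207, 0.15, 88) -> [-1. -1. 99.] [0.   0.   0.01]
(0.486, 0.4207, 0.02, 88) -> [ -1.  -1. 229.] [0.   0.   0.01]
cap 316.125 186.5 6.365288734436035 [ 0.5246 -0.0831  0.16  ]
```

View pics/e.png

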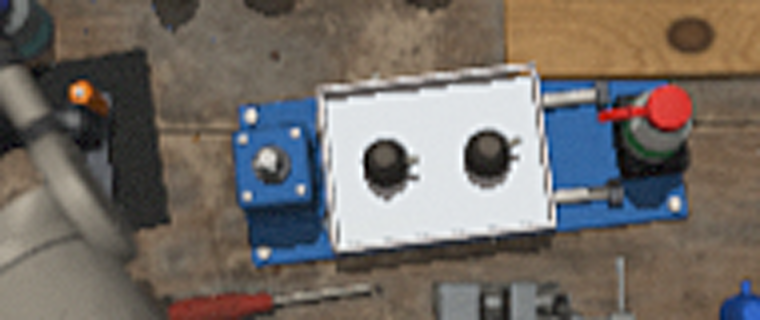

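>>> {"method": "apply_moves", "body": {"series": [[[0,-1,-1,50,0,0,0.01],[0,-1,-1,110,0,0,0.01],[0,-1,-1,165,0,0,0.01],[0,-1,-1,205,0,0,0.01],[0,-1,-1,226,0,0,0.01],[0,-1,-1,228,0,0,0.01],[0,-1,-1,228,0,0,0.01]]], "squeeze": 40}}

```text
clock: 16.18
eef_pos: [0.4869, 0.4195, 0.0215]
orientation: [0.072, 3.14, 0.001]
force: [-0.1, 0.2, 0.7]
finger_gap: 0.0855
gripper_force: 0.0
```

>>> {"method": "apply_moves", "body": {"series": [[[1,0,0,0,0,0,0],[1,0,0,0,0,0,0],[1,0,0,0,0,0,0],[1,0,0,0,0,0,0],[1,0,0,0,0,0,0]]]}}

```text
clock: 16.8
eef_pos: [0.4868, 0.4196, 0.0216]
orientation: [0.072, 3.139, 0.002]
force: [-0.7, -0.0, 6.1]
finger_gap: 0.0392
gripper_force: 41.3
```

>>> {"method": "apply_moves", "body": {"series": [[[1,0,0,0,0,0,0],[1,0,0,-25,0,0,0],[1,0,0,-60,0,0,0],[1,0,0,-110,0,0,0],[1,0,0,-160,0,0,0],[1,0,0,-180,0,0,0]]], "squeeze": 80}}

```text
clock: 17.55
eef_pos: [0.4869, 0.4196, 0.2036]
orientation: [0.072, 3.138, 0.004]
force: [0.3, -0.4, -3.9]
finger_gap: 0.0378
gripper_force: 81.1
```

Run:
```python
from h import *
T=snap('top');S=snap('side')
org=lambda h,s,v:(h>4)&(h<20)&(s>140)&(v>100)
for s,bx in((T,(155,165,215,215)),(S,(190,110,250,185))):
  for b in blobs(s,bx,org,5): print(b['c'],b['a'],b['cn'].min(0),b['cn'].max(0))
go((.4928,.250,.2,90))
cv2.imwrite('pics/f.png',np.hstack([cv2.resize(T['img'][150:230,140:220],(390,390)),cv2.resize(S['img'][110:200,180:270],(390,390))])[:,:,::-1])
```

```text
[157.8828 169.8711] 15.9375 [156.125 167.125] [159.875 172.875]
[230.825 117.782] 22.1875 [225.875 113.625] [235.875 122.375]
[220.1119 122.8467] 21.5 [216.875 120.625] [223.125 124.875]
at [0.487  0.4197 0.2029] hdg 87.4 t 17.65 gap 0.0379
(0.4928, 0.25, 0.2, 90) -> [ -14. -169.    2.] [ 0.    0.   -0.05]
```

View pics/f.png

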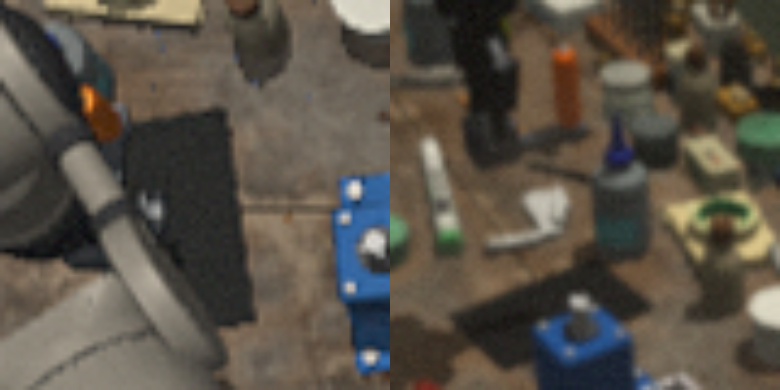

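Run:
```python
from h import *
go((.4934,.249,.203,94),(.4934,.249,.165,94))
```

```text
at [0.487  0.4197 0.2029] hdg 87.4 t 17.65 gap 0.0379
(0.4934, 0.249, 0.203, 94) -> [ -14. -170.   -1.] [ 0.    0.   -0.12]
(0.4934, 0.249, 0.165, 94) -> [ -14. -170.   37.] [ 0.    0.   -0.12]
```

>>> {"method": "apply_moves", "body": {"series": [[[1,-3,-40,0,0,0,-0.03],[1,-6,-85,0,0,0,-0.06],[1,-10,-130,0,0,0,-0.09],[1,-14,-170,0,0,0,-0.12],[1,-14,-170,15,0,0,-0.12],[1,-14,-170,34,0,0,-0.12],[1,-14,-170,37,0,0,-0.12],[1,-14,-170,37,0,0,-0.12]]]}}

```text
clock: 18.65
eef_pos: [0.4921, 0.2492, 0.1627]
orientation: [0.117, -3.138, 0.0]
force: [-0.2, 0.1, -3.5]
finger_gap: 0.0381
gripper_force: 81.3
```

Run:
```python
from h import *
go((.4934,.249,.165,94),(.4934,.249,.148,94)); print(r.observe()['force'])
S=snap('side');T=snap('top')
cv2.imwrite('pics/g.png',np.hstack([cv2.resize(T['img'][160:220,190:250],(390,390)),cv2.resize(S['img'][140:200,200:260],(390,390))])[:,:,::-1])
```

```text
at [0.4921 0.2492 0.1627] hdg 94.3 t 18.65 gap 0.0381
(0.4934, 0.249, 0.165, 94) -> [-1. -0. -2.] [-0. -0.  0.]
(0.4934, 0.249, 0.148, 94) -> [-1. -0. 15.] [-0. -0.  0.]
[-0.164   0.1089 -3.5448]
```

View pics/g.png

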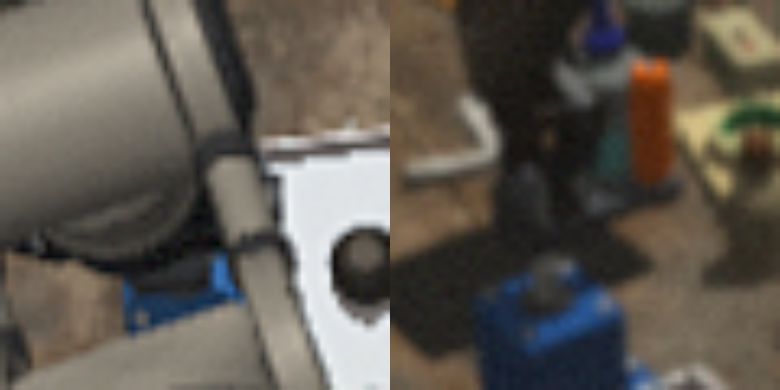

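Run:
```python
from h import *
S=snap('side')
for X in((.4915,.2492,.163),(.4915,.2492,.145),(.4928,.2498,.133),(.5665,.255,.232)): print(X,proj(S,X))
import cv2
g=S['img'].max(2)
print(g[162:190,212:232])
```

```text
(0.4915, 0.2492, 0.163) [222.3017 172.2125]
(0.4915, 0.2492, 0.145) [222.5975 176.2819]
(0.4928, 0.2498, 0.133) [223.0483 178.7886]
(0.5665, 0.255, 0.232) [239.3956 150.149 ]
[[106 110 145 169 129  58  22  26  22  28  24  39  45  33  29  30  30  24
   22  29]
 [149 147 146 159 118  58  24  22  20  19  21  26  31  31  27  24  26  24
   27  32]
 [155 150 142 123  80  43  20  24  26  23  31  32  27  18  33  23  25  24
   32  36]
 [121 110  93  76  69  42  29  30  42  48  44  29  24  25  18  24  33  32
   37  45]
 [ 70  69  79  78  68  49  30  40  50  63  51  42  30  26  23  24  36  36
   41  49]
 [ 80  88  89  75  60  45  38  42  50  60  56  54  37  19  19  30  41  48
   43  43]
 [ 96 102  96  72  46  37  43  43  42  45  54  49  32  28  25  27  37  50
   45  54]
 [104 101  93  70  37  35  37  40  38  42  43  49  36  30  31  25  34  47
   53  61]
 [105 102  95  79  46  30  30  40  43  42  45  52  39  23  26  26  33  47
   58  75]
 [ 99 108 107  85  48  30  33  39  38  40  49  51  39  24  24  29  31  39
   55  74]
 [101 106 113  93  45  29  29  34  29  37  42  47  41  28  27  23  32  26
 
[... 755 characters left out ...]
  93  54
   34  34]
 [ 38  40  35  39  37  38  52  53  76  82  69  66  67  73  89  95  90  65
   45  40]
 [ 37  35  41  42  45  66  94  94  88  88  65  62  56  60  65  64  68  68
   60  60]
 [ 38  41  49  57  57  77 105  93  66  54  57  61  59  54  54  48  64  75
   87 101]
 [ 31  52  58  61  60  71  78  68  50  36  57  56  61  60  52  59  78 103
  117 139]
 [ 43  54  59  60  62  68  64  56  42  44  52  55  50  53  53  60  96 126
  145 145]
 [ 41  56  58  64  66  67  66  56  48  40  42  42  45  40  60  81 116 144
  145 137]
 [ 42  47  57  66  67  65  63  66  55  53  48  54  57  74  98 121 136 140
  139 135]
 [ 30  49  47  56  65  63  68  66  64  64  77 100 104 116 138 140 141 142
  130 118]]
```

>>> {"method": "apply_moves", "body": {"series": [[[1,-1,0,5,0,0,0],[1,-1,0,10,0,0,0],[1,-1,0,12,0,0,0],[1,-1,0,14,0,0,0],[1,-1,0,16,0,0,0],[1,-1,0,16,0,0,0]]]}}

```text
clock: 19.55
eef_pos: [0.4935, 0.2487, 0.1474]
orientation: [0.116, -3.139, 0.0]
force: [-0.2, 0.2, -3.3]
finger_gap: 0.0382
gripper_force: 81.4
```

>>> {"method": "apply_moves", "body": {"series": [[[1,0,0,2,0,0,0],[1,0,0,3,0,0,0],[1,0,0,4,0,0,0],[1,0,0,5,0,0,0],[1,0,0,6,0,0,0],[1,0,0,6,0,0,0]]]}}

```text
clock: 20.3
eef_pos: [0.4945, 0.2489, 0.1447]
orientation: [-0.116, 3.135, 0.001]
force: [-3.3, -2.8, 17.6]
finger_gap: 0.0377
gripper_force: 83.9
```

>>> {"method": "apply_moves", "body": {"series": [[[1,0,0,-1,0,0,0.06],[1,0,0,-1,0,0,0.12],[1,0,0,-1,0,0,0.18],[1,0,0,-1,0,0,0.24],[1,0,0,-1,0,0,0.3],[1,0,0,-1,0,0,0.36]]]}}

```text
clock: 21.05
eef_pos: [0.4935, 0.2488, 0.1424]
orientation: [0.451, 3.109, 0.0]
force: [-0.5, 0.6, -3.3]
finger_gap: 0.0377
gripper_force: 81.6
```

>>> {"method": "apply_moves", "body": {"series": [[[1,0,0,2,0,0,0],[1,0,0,4,0,0,0],[1,0,0,6,0,0,0],[1,0,0,8,0,0,0],[1,0,0,8,0,0,0]]]}}

```text
clock: 21.68
eef_pos: [0.4934, 0.2488, 0.1343]
orientation: [-0.447, -3.109, 0.0]
force: [-0.3, -0.4, -2.3]
finger_gap: 0.0378
gripper_force: 81.6
```

>>> {"method": "apply_moves", "body": {"series": [[[1,0,0,3,0,0,0],[1,0,0,6,0,0,0],[1,0,0,8,0,0,0],[1,0,0,9,0,0,0],[1,0,0,10,0,0,0],[1,0,0,10,0,0,0]]]}}

```text
clock: 22.42
eef_pos: [0.4936, 0.2488, 0.1248]
orientation: [0.447, 3.109, 0.0]
force: [-0.8, -1.0, -0.0]
finger_gap: 0.0378
gripper_force: 81.9
```

>>> {"method": "apply_moves", "body": {"series": [[[0,0,0,0,0,0,0],[0,0,0,0,0,0,0],[0,0,0,0,0,0,0],[0,0,0,-30,0,0,0],[0,0,0,-80,0,0,0],[0,0,0,-120,0,0,0],[0,0,0,-145,0,0,0],[0,0,0,-145,0,0,0]]]}}

```text
clock: 23.42
eef_pos: [0.4944, 0.2491, 0.2715]
orientation: [0.447, 3.105, 0.004]
force: [0.3, -0.4, -0.1]
finger_gap: 0.0855
gripper_force: 0.0
```

Run:
```python
from h import *
go((.5653,.2276,.265,30),(.5653,.2276,.169,30))
S=snap('side')
org=lambda h,s,v:(h>4)&(h<20)&(s>140)&(v>100)
for b in blobs(S,(215,140,265,200),org,5): print(b['c'],b['a'],b['cn'].min(0),b['cn'].max(0))
print(proj(S,(.5653,.2276,.194)),proj(S,(.5653,.2276,.158)))
```

```text
at [0.4944 0.2491 0.2715] hdg 73.6 t 23.425 gap 0.0855
(0.5653, 0.2276, 0.265, 30) -> [-74.  -1.   7.] [0.   0.   0.76]
(0.5653, 0.2276, 0.169, 30) -> [-74.  -1. 103.] [0.   0.   0.76]
[245.4645 166.5393] 24.4375 [242.125 163.625] [248.625 168.875]
[242.7344 162.6314] [243.051  170.8819]
```

Run:
```python
from h import *
S=mean('side');T=mean('top')
for vm in(30,50,70):
  org=lambda h,s,v:(h>3)&(h<20)&(s>150)&(v>vm)
  for n,s,bx in(('S',S,(215,140,265,200)),('T',T,(205,150,245,205))):
    for b in blobs(s,bx,org,5): print(vm,n,b['c'],b['a'],b['cn'].min(0),b['cn'].max(0))
# expected crank handle for a few angles
for a in(-25,-20,-16,-10,-5):
  c=np.array([.493+.075*np.cos(np.radians(a)),.249+.075*np.sin(np.radians(a))])
  print(a,c,proj(S,(*c,.173)),proj(T,(*c,.194)))
```

```text
30 S [244.5717 172.9985] 99.4375 [240.875 163.875] [248.625 182.125]
50 S [244.5717 172.9985] 99.4375 [240.875 163.875] [248.625 182.125]
70 S [244.578  172.9699] 99.125 [240.875 163.875] [248.625 182.125]
-25 [0.561  0.2173] [243.0896 169.1348] [224.1906 175.0192]
-20 [0.5635 0.2233] [242.9809 168.1585] [222.3292 174.2994]
-16 [0.5651 0.2283] [242.7832 167.3908] [220.797  173.8406]
-10 [0.5669 0.236 ] [242.3059 166.2701] [218.4438 173.3519]
-5 [0.5677 0.2425] [241.7474 165.3715] [216.4484 173.1308]
```

Run:
```python
from h import *
S=mean('side')
print(onz(S,(244.6,173),.158), onz(S,(244.6,173),.155))
T=snap('top');cv2.imwrite('pics/hh.png',np.hstack([cv2.resize(T['img'][155:225,190:250],(390,455)),cv2.resize(S['img'][150:206,205:253],(390,455),interpolation=cv2.INTER_CUBIC)])[:,:,::-1])
```

```text
[0.5641 0.2122 0.158 ] [0.566  0.2163 0.155 ]
```

View pics/hh.png

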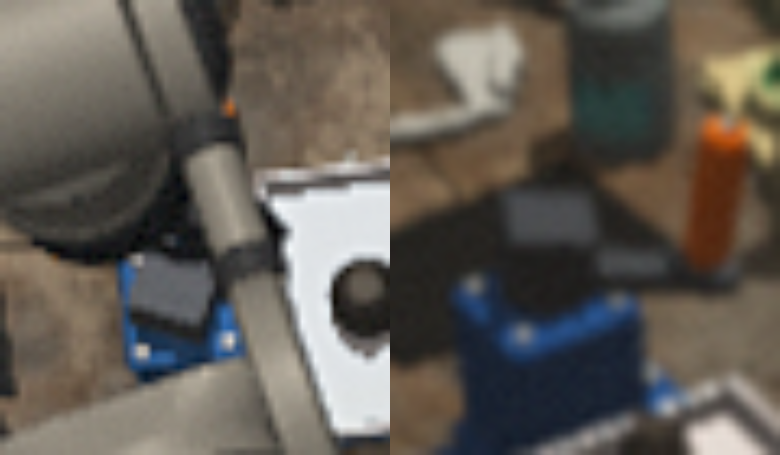

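Crank is seated level on the shaft. The handle shows at about side px (244,173), which puts the crank near −23°.

>>> {"method": "apply_moves", "body": {"series": [[[0,-50,-5,0,0,0,0],[0,-73,-8,0,0,0,0],[0,-73,-8,40,0,0,0],[0,-73,-8,75,0,0,0],[0,-73,-8,95,0,0,0],[0,-73,-8,102,0,0,0],[0,-73,-8,102,0,0,0],[1,-73,-8,102,0,0,0]]], "squeeze": 30}}

```text
clock: 25.12
eef_pos: [0.5619, 0.2207, 0.1687]
orientation: [0.447, 3.108, 0.001]
force: [0.7, -0.0, 0.8]
finger_gap: 0.0699
gripper_force: 0.0
```

>>> {"method": "apply_moves", "body": {"series": [[[1,0,0,0,0,0,0],[1,0,0,0,0,0,0],[1,0,0,0,0,0,0],[1,0,0,0,0,0,0],[1,0,0,0,0,0,0]]]}}

```text
clock: 25.75
eef_pos: [0.5616, 0.2206, 0.1678]
orientation: [0.447, 3.109, 0.001]
force: [1.4, -0.1, 2.1]
finger_gap: 0.0185
gripper_force: 28.2
```

Run:
```python
from h import *
S=mean('side')
o=r.observe();print(o['force'],o['torque'])
org=lambda h,s,v:(h>3)&(h<20)&(s>150)&(v>50)
for b in blobs(S,(215,140,265,200),org,3): print(b['c'],b['a'],b['cn'].min(0),b['cn'].max(0))
w=lambda h,s,v:(s<45)&(v>205)
T=mean('top');b=blobs(T,(220,165,300,235),w)[0];q=cv2.boxPoints(cv2.minAreaRect(b['cn'].astype(np.float32)));print([onz(T,p,.049).round(4) for p in q])
go()
```

```text
[ 0.8017 -0.0344  2.3325] [-0.0069 -0.251  -0.012 ]
[244.9333 175.3507] 79.625 [240.875 166.125] [248.875 183.125]
[array([0.5643, 0.1518, 0.049 ]), array([0.5784, 0.0139, 0.049 ]), array([0.443 , 0.0021, 0.049 ]), array([0.4292, 0.1376, 0.049 ])]
at [0.5616 0.2205 0.1677] hdg 73.6 t 26.15 gap 0.0183
```

```bash
cat >> h.py <<'E'
def wind(sgn,n=8,step=22.5,C=(.4935,.2488),z=.168,rad=.075,end=None):
    o=r.observe(); M=R.from_rotvec(o['orientation']).as_matrix(); p=o['eef_pos']
    th=np.degrees(np.arctan2(p[1]-C[1],p[0]-C[0])); print('th',th.round(1),'r',np.hypot(p[1]-C[1],p[0]-C[0]).round(4),'z',p[2].round(4),'F',o['force'].round(1),'gap',o['finger_gap'].round(4),'t',o['clock'])
    for i in range(1,n+1):
        a=np.radians(th+sgn*step*i)
        print((1000*M.T@(np.array([C[0]+rad*np.cos(a),C[1]+rad*np.sin(a),z])-p)).round(0).astype(int).tolist(),end=' ')
    print()
E
python3 - <<'E'
from h import *
wind(-1,4,10)
E
```

```text
Traceback (most recent call last):
  File "h.py", line 51, in wind
    th=np.degrees(np.arctan2(p[1]-C[1],p[0]-C[0])); print('th',th.round(1),'r',np.hypot(p[1]-C[1],p[0]-C[0]).round(4),'z',p[2].round(4),'F',o['force'].round(1),'gap',o['finger_gap'].round(4),'t',o['clock'])
                                                                                                                                                                      ^^^^^^^^^^^^^^^^^^^^^
AttributeError: 'float' object has no attribute 'round'
```

```bash
sed -i "s/o\['finger_gap'\].round(4)/round(o['finger_gap'],4)/" h.py
python3 - <<'E'
from h import *
wind(-1,4,10)
E
```

```text
th -22.6 r 0.0737 z 0.1677 F [ 1.5 -0.8  3. ] gap 0.0183 t 26.15
[1, -13, 0] [6, -25, 0] [13, -36, 0] [21, -46, 0]
```

>>> {"method": "apply_moves", "body": {"series": [[[1,1,-13,0,0,0,0],[1,6,-25,0,0,0,0],[1,13,-36,0,0,0,0],[1,21,-46,0,0,0,0],[1,21,-46,0,0,0,0]]], "squeeze": 50}}

```text
clock: 26.78
eef_pos: [0.5286, 0.1814, 0.1688]
orientation: [0.448, 3.106, 0.002]
force: [3.1, -0.2, 5.8]
finger_gap: 0.0171
gripper_force: 47.6
```

Run:
```python
from h import *
S=mean('side')
org=lambda h,s,v:(h>3)&(h<20)&(s>150)&(v>50)
for b in blobs(S,(215,140,275,210),org,3): print(b['c'],b['a'],b['cn'].min(0),b['cn'].max(0))
o=r.observe();print(proj(S,o['eef_pos']-[0,0,.01]))
wind(-1)
```

```text
[242.271  182.3775] 74.0625 [238.875 173.375] [245.875 189.875]
[239.6064 179.6106]
th -62.0 r 0.076 z 0.1687 F [ 3.4 -0.8  5.9] gap 0.0173 t 26.975
[25, -15, 1] [54, -21, 0] [83, -15, 0] [107, 2, 0] [123, 26, 0] [128, 55, 0] [122, 84, 0] [106, 108, 0]
```

>>> {"method": "apply_moves", "body": {"series": [[[0,0,0,0,0,0,0],[0,0,0,0,0,0,0],[0,-6,0,0,0,0,0],[1,-6,0,0,0,0,0],[1,-6,0,0,0,0,0],[1,-6,0,0,0,0,0],[1,-6,0,0,0,0,0],[1,-6,0,0,0,0,0]]], "squeeze": 50}}

```text
clock: 27.98
eef_pos: [0.5341, 0.181, 0.1679]
orientation: [0.447, 3.109, 0.001]
force: [-0.1, 2.5, 3.5]
finger_gap: 0.019
gripper_force: 48.6
```

Run:
```python
from h import *
S=mean('side')
org=lambda h,s,v:(h>3)&(h<20)&(s>150)&(v>50)
for b in blobs(S,(215,140,275,210),org,3): print(b['c'],b['a'],b['cn'].min(0),b['cn'].max(0))
o=r.observe();print(o['finger_gap'],o['gripper_force'],proj(S,o['eef_pos']-[0,0,.01]))
wind(-1)
```

```text
[242.5917 182.2815] 75.0 [239.125 172.625] [246.375 189.875]
0.018739161303353898 48.7053170154104 [240.9442 179.573 ]
th -59.2 r 0.0792 z 0.1677 F [-0.3  2.7  2.7] gap 0.0187 t 28.175
[27, -14, 0] [55, -21, 0] [84, -17, 0] [109, -1, 0] [126, 22, 0] [133, 51, 0] [128, 80, 0] [113, 105, 0]
```

```bash
sed -i "s/C=(.4935,.2488)/C=(.4955,.2455)/" h.py
python3 - <<'E'
from h import *
wind(-1)
E
```

```text
th -59.2 r 0.0753 z 0.1677 F [-0.3  2.7  2.7] gap 0.0187 t 28.175
[24, -17, 0] [52, -24, 0] [81, -19, 0] [106, -4, 0] [123, 20, 0] [130, 48, 0] [126, 77, 0] [110, 102, 0]
```

>>> {"method": "apply_moves", "body": {"series": [[[1,24,-17,0,0,0,0],[1,52,-24,0,0,0,0],[1,81,-19,0,0,0,0],[1,106,-4,0,0,0,0],[1,123,20,0,0,0,0]]], "squeeze": 60}}

```text
clock: 28.8
eef_pos: [0.4118, 0.227, 0.1682]
orientation: [-0.447, -3.092, 0.028]
force: [-29.2, -12.8, 29.6]
finger_gap: 0.0178
gripper_force: 92.4
```

Run:
```python
from h import *
S=mean('side')
org=lambda h,s,v:(h>3)&(h<20)&(s>150)&(v>50)
for b in blobs(S,(190,140,275,220),org,3): print(b['c'],b['a'],b['cn'].min(0),b['cn'].max(0))
o=r.observe();print(o['torque'],proj(S,o['eef_pos']-[0,0,.01]))
wind(-1)
```

```text
[206.6843 185.9837] 80.375 [202.125 179.375] [210.625 192.625]
[192.8499 204.5564] 31.1875 [189.625 198.625] [198.125 211.625]
[271.3054 217.6611] 6.0625 [267.375 215.375] [274.375 219.375]
[-0.9578  4.5864  0.082 ] [204.3971 181.5484]
th -171.0 r 0.0827 z 0.1675 F [-26.7  -7.9  24.8] gap 0.0182 t 29.0
[0, 32, -1] [-4, 61, -1] [-19, 86, -2] [-43, 103, -2] [-71, 110, -3] [-100, 106, -3] [-125, 91, -3] [-142, 67, -3]
```

```bash
cat >> h.py <<'E'
def ideal(h):
    a=np.radians(h); z=np.array([0,0,-1.]); y=np.array([np.cos(a),np.sin(a),0]); return np.column_stack([np.cross(y,z),y,z])
def arc(cmd,th0,angs,C=(.4935,.2488),z=.168,rad=.08,h=73.6):
    "rows from the commanded point cmd through handle angles th0+angs"
    o=r.observe(); p=o['eef_pos']; M=ideal(h)
    print('meas',p,'th',np.degrees(np.arctan2(p[1]-C[1],p[0]-C[0])).round(1),'r',np.hypot(p[1]-C[1],p[0]-C[0]).round(4),'F',o['force'].round(1),'gap',round(o['finger_gap'],4),'t',o['clock'])
    for d in angs:
        a=np.radians(th0+d); t=np.array([C[0]+rad*np.cos(a),C[1]+rad*np.sin(a),z])
        print((1000*M.T@(t-cmd)).round(0).astype(int).tolist(),end=' ')
    print(t,th0+angs[-1])
E
python3 - <<'E'
from h import *
arc((.4216,.235,.168),-165,[0])
E
```

```text
meas [0.4139 0.2325 0.1675] th -168.4 r 0.0813 F [-26.7  -7.9  24.8] gap 0.0182 t 29.0
[3, -8, 0] [0.4162 0.2281 0.168 ] -165
```

>>> {"method": "apply_moves", "body": {"series": [[[0,0,0,0,0,0,0],[0,0,0,0,0,0,0],[0,6,-6,0,0,0,0],[0,6,-6,0,0,0,0]]]}}

```text
clock: 29.5
eef_pos: [0.4136, 0.23, 0.1673]
orientation: [-0.448, -3.109, 0.001]
force: [-0.7, -0.6, 0.2]
finger_gap: 0.0851
gripper_force: 0.0
```

Run:
```python
from h import *
S=mean('side');T=mean('top')
org=lambda h,s,v:(h>3)&(h<20)&(s>150)&(v>50)
for b in blobs(S,(200,140,235,220),org,3): print(b['c'],b['a'],b['cn'].min(0),b['cn'].max(0),onz(S,b['c'],.158))
for b in blobs(T,(200,190,260,240),org,3): print('T',b['c'],b['a'],b['cn'].min(0),b['cn'].max(0),onz(T,b['c'],.194))
go()
hub=r.observe(); print(hub['force'])
cv2.imwrite('pics/i.png',np.hstack([cv2.resize(T['img'][165:235,200:280],(390,390)),cv2.resize(S['img'][150:210,190:250],(390,390),interpolation=cv2.INTER_CUBIC)])[:,:,::-1])
```

```text
[208.9675 186.9838] 90.0625 [204.875 177.375] [212.625 194.875] [0.4152 0.193  0.158 ]
T [203.012  236.2967] 24.75 [199.625 233.625] [207.625 239.375] [0.3642 0.2838 0.194 ]
T [210.5563 235.3438] 5.0 [208.875 234.625] [212.875 236.375] [0.3668 0.2601 0.194 ]
at [0.4142 0.2305 0.1675] hdg 73.6 t 29.9 gap 0.0853
[-0.2919  0.0157  0.3448]
```

View pics/i.png

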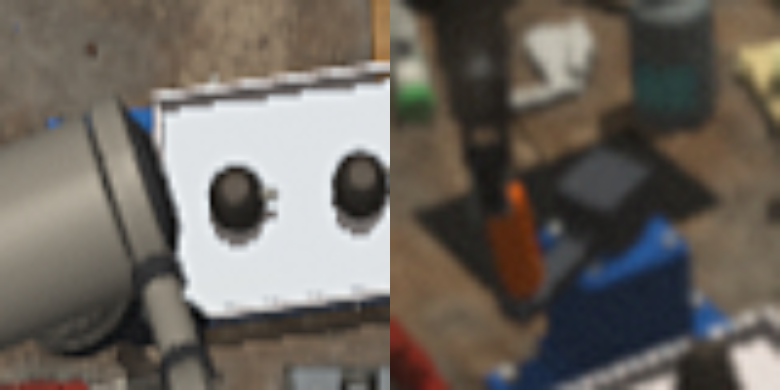

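>>> {"method": "apply_moves", "body": {"series": [[[0,-6,-12,0,0,0,0],[0,-6,-12,0,0,0,0],[1,-6,-12,0,0,0,0],[1,-6,-12,0,0,0,0],[1,-6,-12,0,0,0,0],[1,-6,-12,0,0,0,0],[1,-6,-12,0,0,0,0],[1,-6,-12,0,0,0,0]]], "squeeze": 40}}

```text
clock: 30.9
eef_pos: [0.4162, 0.2171, 0.1676]
orientation: [-0.447, -3.109, 0.0]
force: [-1.8, -2.0, 3.8]
finger_gap: 0.0199
gripper_force: 38.8
```

Run:
```python
from h import *
S=mean('side')
org=lambda h,s,v:(h>3)&(h<20)&(s>150)&(v>50)
for b in blobs(S,(200,140,235,220),org,3): print(b['c'],b['a'],b['cn'].min(0),b['cn'].max(0))
p=r.observe()['eef_pos']; print(proj(S,p-[0,0,.01]))
th=np.degrees(np.arctan2(p[1]-.2488,p[0]-.4935))
arc(p,th,[-20,-40,-60,-80,-100],rad=.079)
```

```text
[207.9556 188.0964] 74.25 [203.375 182.625] [211.625 194.375]
[206.6452 183.5232]
meas [0.4163 0.2171 0.1675] th -157.7 r 0.0835 F [-3.  -2.8  4.2] gap 0.0201 t 31.1
[10, 27, 0] [14, 54, 0] [8, 81, 0] [-6, 104, 0] [-27, 121, 0] [0.4767 0.326  0.168 ] -257.7110895765618
```

>>> {"method": "apply_moves", "body": {"series": [[[1,10,27,0,0,0,0],[1,14,54,0,0,0,0],[1,8,81,0,0,0,0],[1,-6,104,0,0,0,0],[1,-27,121,0,0,0,0]]]}}

```text
clock: 31.72
eef_pos: [0.4763, 0.3282, 0.1686]
orientation: [-0.445, -3.11, -0.005]
force: [-3.2, 0.1, 7.2]
finger_gap: 0.0195
gripper_force: 51.9
```

Run:
```python
from h import *
S=mean('side')
org=lambda h,s,v:(h>3)&(h<20)&(s>150)&(v>50)
for b in blobs(S,(185,130,250,200),org,3): print(b['c'],b['a'],b['cn'].min(0),b['cn'].max(0))
p=r.observe()['eef_pos']; print(proj(S,p-[0,0,.01]))
arc((.4767,.326,.168),-257.7,[-20,-40,-60,-80,-100,-120,-140,-160],rad=.078)
```

```text
[211.0478 169.5063] 70.1875 [207.375 163.375] [214.875 175.625]
[199.3432 134.288 ] 11.3125 [196.125 132.125] [202.375 136.625]
[210.5226 164.0067]
meas [0.4773 0.3281 0.1686] th 101.5 r 0.0809 F [-3.3  4.8  9.6] gap 0.0199 t 31.925
[-26, 8, 0] [-53, 7, 0] [-78, -3, 0] [-99, -21, 0] [-112, -44, 0] [-116, -71, 0] [-111, -98, 0] [-97, -121, 0] [0.5352 0.1829 0.168 ] -417.7
```

>>> {"method": "apply_moves", "body": {"series": [[[1,-26,8,0,0,0,0],[1,-53,7,0,0,0,0],[1,-78,-3,0,0,0,0],[1,-99,-21,0,0,0,0],[1,-112,-44,0,0,0,0],[1,-116,-71,0,0,0,0],[1,-111,-98,0,0,0,0],[1,-97,-121,0,0,0,0]]]}}

```text
clock: 32.92
eef_pos: [0.5413, 0.181, 0.1711]
orientation: [0.448, 3.094, 0.006]
force: [6.9, -3.1, 11.1]
finger_gap: 0.02
gripper_force: 56.8
```

```bash
cat >> h.py <<'E'
def tray(s=None):
    s=s or mean('top'); w=lambda h,S,v:(S<45)&(v>205)
    b=blobs(s,(220,165,310,235),w)[0]['cn']; C=np.array([.4935,.2488]); e=np.array([.0993,-.9951])
    q=np.array([onz(s,p,.049)[:2] for p in b])@e-C@e; return np.percentile(q,[1,99]).round(4)
E
python3 - <<'E'
from h import *
arc((.5352,.1829,.168),-417.7,[-20,-40,-60,-80,-100,-120,-140,-160],rad=.079)
import pickle
print(tray(pickle.load(open('m.pkl','rb'))[0]),tray())
E
```

```text
meas [0.5413 0.181  0.1711] th -54.8 r 0.083 F [ 6.9 -3.1 11.1] gap 0.02 t 32.925
[21, -18, 0] [47, -27, 0] [74, -26, 0] [100, -16, 0] [120, 2, 0] [133, 26, 0] [138, 53, 0] [132, 80, 0] [0.431  0.2971 0.168 ] -577.7
[0.0421 0.2401] [0.151  0.2553]
```

Run:
```python
from h import *
arc((.5352,.1829,.168),-417.7,[-20,-40,-60,-80,-100,-120,-140,-160],rad=.081)
```

```text
meas [0.5402 0.1806 0.1711] th -55.6 r 0.0826 F [ 7.1 -8.  13.7] gap 0.0199 t 33.125
[20, -20, 0] [46, -29, 0] [74, -28, 0] [101, -18, 0] [122, 1, 0] [135, 25, 0] [140, 53, 0] [134, 81, 0] [0.4294 0.2983 0.168 ] -577.7
```

>>> {"method": "apply_moves", "body": {"series": [[[1,20,-20,0,0,0,0],[1,46,-29,0,0,0,0],[1,74,-28,0,0,0,0],[1,101,-18,0,0,0,0],[1,122,1,0,0,0,0],[1,135,25,0,0,0,0],[1,140,53,0,0,0,0],[1,134,81,0,0,0,0]]]}}

```text
clock: 34.12
eef_pos: [0.4302, 0.2983, 0.1685]
orientation: [0.446, 3.108, -0.0]
force: [3.8, -7.4, 2.8]
finger_gap: 0.0192
gripper_force: 55.9
```

Run:
```python
from h import *
arc((.4294,.2983,.168),-577.7,[-20,-40,-60,-80,-100,-120,-140,-160],rad=.080)
print(tray())
S=mean('side')
org=lambda h,s,v:(h>3)&(h<20)&(s>150)&(v>50)
for b in blobs(S,(185,140,250,200),org,3): print(b['c'],b['a'],b['cn'].min(0),b['cn'].max(0))
p=r.observe()['eef_pos']; print(proj(S,p-[0,0,.01]))
```

```text
meas [0.4302 0.2983 0.1685] th 141.9 r 0.0804 F [ 3.8 -7.4  2.8] gap 0.0192 t 34.125
[-15, 23, 0] [-37, 41, 0] [-63, 50, 0] [-91, 49, 0] [-117, 39, 0] [-138, 21, 0] [-151, -4, 0] [-155, -31, 0] [0.5697 0.2245 0.168 ] -737.7
[0.0724 0.2662]
[203.1078 176.0349] 69.0 [199.125 170.125] [207.125 182.125]
[201.8769 171.2441]
```

>>> {"method": "apply_moves", "body": {"series": [[[1,-15,23,0,0,0,0],[1,-37,41,0,0,0,0],[1,-63,50,0,0,0,0],[1,-91,49,0,0,0,0],[1,-117,39,0,0,0,0],[1,-138,21,0,0,0,0],[1,-151,-4,0,0,0,0],[1,-155,-31,0,0,0,0]]]}}

```text
clock: 35.52
eef_pos: [0.5746, 0.2249, 0.1703]
orientation: [0.447, 3.098, 0.01]
force: [5.9, 2.2, 7.2]
finger_gap: 0.0197
gripper_force: 56.5
```

Run:
```python
from h import *
arc((.5697,.2245,.168),-737.7,[-20,-40,-60,-80,-100,-120,-140,-160],rad=.080)
print(tray())
```

```text
meas [0.5746 0.2249 0.1703] th -16.4 r 0.0846 F [5.9 2.2 7.2] gap 0.0197 t 35.525
[5, -27, 0] [20, -51, 0] [42, -68, 0] [68, -77, 0] [96, -77, 0] [122, -67, 0] [142, -48, 0] [156, -24, 0] [0.4136 0.2456 0.168 ] -897.7
[0.1042 0.2729]
```

>>> {"method": "apply_moves", "body": {"series": [[[1,5,-27,0,0,0,0],[1,20,-51,0,0,0,0],[1,42,-68,0,0,0,0],[1,68,-77,0,0,0,0],[1,96,-77,0,0,0,0],[1,122,-67,0,0,0,0],[1,142,-48,0,0,0,0],[1,156,-24,0,0,0,0]]]}}

```text
clock: 36.72
eef_pos: [0.4135, 0.2453, 0.1688]
orientation: [0.448, 3.106, 0.001]
force: [6.9, -4.3, 1.4]
finger_gap: 0.02
gripper_force: 59.4
```

Run:
```python
from h import *
arc((.4136,.2456,.168),-897.7,[-20,-40,-60,-80,-100,-120,-140,-160],rad=.080)
print(tray())
```

```text
meas [0.4135 0.2453 0.1688] th -177.5 r 0.0801 F [ 6.9 -4.3  1.4] gap 0.02 t 36.725
[4, 27, 0] [-1, 55, 0] [-16, 78, 0] [-37, 96, 0] [-64, 105, 0] [-91, 104, 0] [-117, 94, 0] [-138, 76, 0] [0.5675 0.2792 0.168 ] -1057.7
[0.0876 0.2806]
```

>>> {"method": "apply_moves", "body": {"series": [[[1,4,27,0,0,0,0],[1,-1,55,0,0,0,0],[1,-16,78,0,0,0,0],[1,-37,96,0,0,0,0],[1,-64,105,0,0,0,0],[1,-91,104,0,0,0,0],[1,-117,94,0,0,0,0],[1,-138,76,0,0,0,0]]]}}

```text
clock: 37.92
eef_pos: [0.5703, 0.2809, 0.17]
orientation: [0.445, 3.103, 0.01]
force: [1.0, 4.0, 8.6]
finger_gap: 0.0196
gripper_force: 58.3
```

Run:
```python
from h import *
arc((.5675,.2792,.168),-1057.7,[-20,-40,-60,-80,-100,-110,-120,-130],rad=.080)
print(tray())
```

```text
meas [0.5703 0.2809 0.17  ] th 22.7 r 0.0832 F [1.  4.  8.6] gap 0.0196 t 37.925
[-13, -24, 0] [-18, -52, 0] [-12, -79, 0] [2, -103, 0] [24, -120, 0] [37, -126, 0] [50, -129, 0] [64, -130, 0] [0.4692 0.1726 0.168 ] -1187.7
[0.0988 0.2895]
```

>>> {"method": "apply_moves", "body": {"series": [[[1,-13,-24,0,0,0,0],[1,-18,-52,0,0,0,0],[1,-12,-79,0,0,0,0],[1,2,-103,0,0,0,0],[1,24,-120,0,0,0,0],[1,37,-126,0,0,0,0],[1,50,-129,0,0,0,0],[1,64,-130,0,0,0,0]]]}}

```text
clock: 39.12
eef_pos: [0.4732, 0.1707, 0.1708]
orientation: [0.447, 3.097, 0.001]
force: [6.2, -10.4, 18.1]
finger_gap: 0.0196
gripper_force: 58.2
```

Run:
```python
from h import *
arc((.4692,.1726,.168),-1187.7,[-10,-20,-30,-40,-50,-60,-70,-80],rad=.080)
print(tray())
```

```text
meas [0.4732 0.1707 0.1708] th -104.6 r 0.0807 F [  6.2 -10.4  18.1] gap 0.0196 t 39.125
[14, 2, 0] [27, 5, 0] [40, 12, 0] [51, 20, 0] [61, 30, 0] [68, 42, 0] [74, 54, 0] [77, 68, 0] [0.4142 0.2595 0.168 ] -1267.7
[0.1487 0.2954]
```

>>> {"method": "apply_moves", "body": {"series": [[[1,14,2,0,0,0,0],[1,27,5,0,0,0,0],[1,40,12,0,0,0,0],[1,51,20,0,0,0,0]]]}}

```text
clock: 39.83
eef_pos: [0.4254, 0.2053, 0.1693]
orientation: [0.45, 3.108, 0.0]
force: [-8.3, -0.1, 12.4]
finger_gap: 0.0199
gripper_force: 57.1
```

Run:
```python
from h import *
arc((.4204,.2164,.168),-1227.7,[-10,-20,-30,-40],rad=.080)
print(tray())
```

```text
meas [0.4254 0.2053 0.1693] th -147.4 r 0.0808 F [-8.3 -0.1 12.4] gap 0.0199 t 39.825
[1, 2, 0] [9, 13, 0] [15, 26, 0] [18, 40, 0] [0.4142 0.2595 0.168 ] -1267.7
[0.0998 0.2974]
```

Run:
```python
from h import *
arc((.4259,.2062,.168),-1227.7,[-10,-20,-30,-40],rad=.080)
```

```text
meas [0.4245 0.2064 0.1686] th -148.4 r 0.081 F [-9.6 -2.8 15.1] gap 0.0199 t 40.025
[10, 10, 0] [17, 22, 0] [23, 34, 0] [26, 48, 0] [0.4142 0.2595 0.168 ] -1267.7
```

>>> {"method": "apply_moves", "body": {"series": [[[1,10,10,0,0,0,0],[1,17,22,0,0,0,0],[1,17,22,0,0,0,0]]]}}

```text
clock: 40.4
eef_pos: [0.4139, 0.2322, 0.1674]
orientation: [-0.445, -3.107, 0.001]
force: [-8.4, -1.9, 7.9]
finger_gap: 0.0199
gripper_force: 56.0
```

Run:
```python
from h import *
arc((.4158,.2321,.168),-1247.7,[-10,-20,-30,-40],rad=.080)
print(tray())
```

```text
meas [0.4139 0.2322 0.1674] th -168.3 r 0.0813 F [-8.4 -1.9  7.9] gap 0.0199 t 40.4
[6, 12, 0] [9, 26, 0] [10, 40, 0] [9, 54, 0] [0.4227 0.286  0.168 ] -1287.7
[0.0999 0.2971]
```

>>> {"method": "apply_moves", "body": {"series": [[[1,6,12,0,0,0,0],[1,9,26,0,0,0,0],[1,9,26,0,0,0,0]]]}}

```text
clock: 40.98
eef_pos: [0.4132, 0.2597, 0.1675]
orientation: [-0.446, -3.108, 0.001]
force: [-6.3, -1.9, 6.9]
finger_gap: 0.02
gripper_force: 56.4
```

Run:
```python
from h import *
arc((.4142,.2595,.168),-1267.7,[-10,-20,-30,-40],rad=.080)
print(tray())
```

```text
meas [0.4132 0.2597 0.1675] th 172.3 r 0.081 F [-6.3 -1.9  6.9] gap 0.02 t 40.975
[1, 14, 0] [-1, 28, 0] [-5, 41, 0] [-11, 54, 0] [0.4397 0.308  0.168 ] -1307.7
[0.0864 0.2919]
```

>>> {"method": "apply_moves", "body": {"series": [[[1,1,14,0,0,0,0],[1,-1,28,0,0,0,0],[1,-5,41,0,0,0,0],[1,-5,41,0,0,0,0]]]}}

```text
clock: 41.68
eef_pos: [0.4304, 0.2981, 0.1687]
orientation: [-0.447, -3.109, -0.003]
force: [-4.5, 2.5, 12.8]
finger_gap: 0.0198
gripper_force: 57.4
```

Run:
```python
from h import *
arc((.4302,.2977,.168),-1297.7,[-10,-20,-30,-40],rad=.080)
T=mean('top');print(tray(T))
cv2.imwrite('pics/j.png',cv2.resize(T['img'][165:235,190:340],None,fx=5,fy=5,interpolation=cv2.INTER_CUBIC)[:,:,::-1])
w=lambda h,s,v:(s<45)&(v>205)
for b in blobs(T,(220,165,310,235),w): print(b['a'],b['cn'].min(0),b['cn'].max(0))
```

```text
meas [0.4304 0.2981 0.1687] th 142.0 r 0.0801 F [-4.5  2.5 12.8] gap 0.0198 t 41.675
[-6, 13, 0] [-14, 24, 0] [-25, 33, 0] [-36, 41, 0] [0.4765 0.327  0.168 ] -1337.7
[0.0868 0.2921]
1542.5625 [243.625 179.125] [303.875 219.875]
```

View pics/j.png

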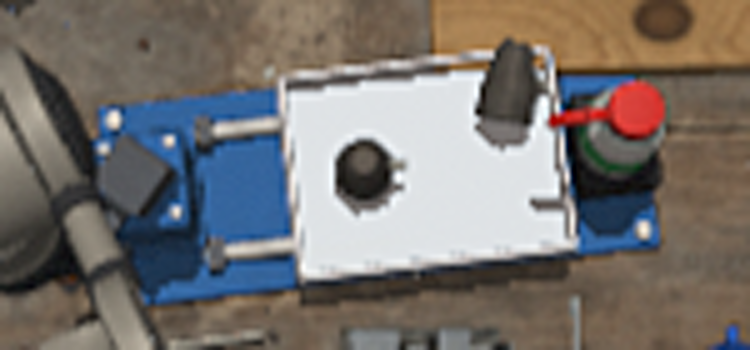

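Top crop: chuck A stands at (365,170). Chuck B was knocked towards the far wall, seen elongated from (500,140) to (510,45). The tray is nearly in. I've used up the pictures, so I'll measure B numerically.

```bash
cat >> h.py <<'E'
def chuck(s,box,vm=100):
    f=lambda h,S,v:(v<vm)&(S<110)
    for b in blobs(s,box,f,20):
        m=b['cn'].astype(np.float32); rc=cv2.minAreaRect(m); print('  c',b['c'],'a',b['a'],'ext',b['cn'].min(0),b['cn'].max(0),'rect',np.round(rc[0],1),np.round(rc[1],1),round(rc[2]))
E
python3 - <<'E'
from h import *
T=mean('top');S=mean('side')
print('T');chuck(T,(250,170,304,218))
C=np.array([.4935,.2488]); e=np.array([.0993,-.9951]); n=np.array([.9951,.0993])
c=C+e*(.141+.057)
print('tray centre',c)
P=lambda s,u,v,z:proj(s,(*(c+n*u-e*v),z))
print('corners T',[P(T,a,b,.049).round(1).tolist() for a in(-.07,.07) for b in(-.095,.095)])
print('corners S',[P(S,a,b,.049).round(1).tolist() for a in(-.07,.07) for b in(-.095,.095)])
x0,y0,x1,y1=235,185,300,245
print('S');chuck(S,(x0,y0,x1,y1))
np.set_printoptions(linewidth=250)
print(S['img'][196:236:1,246:290].max(2))
print(T['img'][170:198,280:306].max(2))
E
```

```text
T
  c [291.5785 181.8688] a 157.4375 ext [284.625 172.375] [298.625 189.875] rect [292.4 181.8] [12.4 17.1] 20
  c [262.3064 199.3906] a 107.9375 ext [256.875 192.625] [267.875 205.875] rect [262.4 199.2] [13.2 11. ] 90
  c [263.1054 179.9496] a 28.6875 ext [249.625 177.875] [277.125 181.875] rect [263.3 179.9] [ 1.7 27.7] 84
  c [296.2096 216.5802] a 28.25 ext [284.375 214.875] [303.375 217.375] rect [293.9 216.1] [ 2.5 19. ] 90
tray centre [0.5132 0.0518]
corners T [[303.3, 212.7], [250.1, 218.9], [298.0, 174.5], [245.8, 180.5]]
corners S [[250.3, 248.5], [221.9, 217.9], [284.8, 232.6], [254.7, 204.4]]
S
  c [282.6923 200.6787] a 806.6875 ext [258.125 184.625] [299.375 227.125] rect [278.8 205.9] [42.5 41.2] 90
  c [247.1538 216.7027] a 193.375 ext [234.625 206.125] [269.125 226.125] rect [251.4 215.9] [17.8 32.5] 77
  c [273.5765 240.6318] a 82.75 ext [265.875 235.625] [284.125 244.375] rect [275.1 240.6] [17.9  8.9] 4
  c [273.5483 230.2263] a 59.0625 ext [266.625 225.375] [282.875 234.125] rect [274.6 229.9] [16.4  8.3] 4
  c [237.984  240.6915] a 29.375 ext [234.625 235.625] [2
[... 2643 characters left out ...]
 123 122 115 156 250 235 235 240 198 129 187  29  13  39]
 [229 229 229 231 234 238 185 104 114 119 119 120 118 117 107 146 242 231 231 237 233 124 210  35  15  42]
 [230 229 229 230 231 235 238 182 101 109 112 110 109 104 127 215 237 231 230 235 228 118 233  53   6  39]
 [228 229 229 229 231 230 235 236 197 183 124 206 203 199 213 239 232 230 230 234 228 115 242  48   9  37]
 [229 230 229 229 229 230 230 234 238 234 207 242 239 238 235 232 230 229 229 234 227 122 240  50   9  29]
 [230 229 229 229 228 229 228 230 231 232 233 232 230 231 231 230 230 229 230 235 227 122 232  81  27  19]
 [229 229 230 230 229 230 230 230 229 230 230 229 229 229 229 229 230 229 230 234 228 114 206 131  32  16]]
```

Run:
```python
import sys
from h import *
np.set_printoptions(linewidth=300,threshold=sys.maxsize)
T=mean('top');S=mean('side')
C=np.array([.4935,.2488]); e=np.array([.0993,-.9951]); n=np.array([.9951,.0993]); c=C+e*(.141+.057)
loc=lambda X:(((X[:2]-c)@n).round(4),(-(X[:2]-c)@e).round(4))
for nm,u,v in(('nose',291.8,172.3),('mid',290.8,180.5),('base',290,188.3),('shadow end',290.5,194)):
    for z in(.031,.05,.07): print(nm,z,onz(T,(u,v),z).round(3),loc(onz(T,(u,v),z)))
print(proj(S,(*onz(T,(290.8,180.5),.055)[:2],.055)),proj(S,(*onz(T,(291.8,172.3),.06)[:2],.06)),proj(S,(*onz(T,(290,188.3),.05)[:2],.05)))
print(S['img'][194:228,254:290].max(2))
```

```text
nose 0.031 [ 0.605 -0.015  0.031] (np.float64(0.0849), np.float64(-0.0756))
nose 0.05 [ 0.601 -0.013  0.05 ] (np.float64(0.0805), np.float64(-0.0736))
nose 0.07 [ 0.596 -0.012  0.07 ] (np.float64(0.0759), np.float64(-0.0715))
mid 0.031 [ 0.574 -0.01   0.031] (np.float64(0.0548), np.float64(-0.068))
mid 0.05 [ 0.57  -0.009  0.05 ] (np.float64(0.0508), np.float64(-0.0661))
mid 0.07 [ 0.566 -0.007  0.07 ] (np.float64(0.0467), np.float64(-0.0641))
base 0.031 [ 0.546 -0.007  0.031] (np.float64(0.0264), np.float64(-0.0613))
base 0.05 [ 0.542 -0.005  0.05 ] (np.float64(0.0228), np.float64(-0.0595))
base 0.07 [ 0.538 -0.004  0.07 ] (np.float64(0.019), np.float64(-0.0576))
shadow end 0.031 [ 0.524 -0.008  0.031] (np.float64(0.0053), np.float64(-0.0604))
shadow end 0.05 [ 0.521 -0.006  0.05 ] (np.float64(0.002), np.float64(-0.0586))
shadow end 0.07 [ 0.517 -0.005  0.07 ] (np.float64(-0.0015), np.float64(-0.0567))
[275.0299 228.7744] [282.9317 225.761 ] [267.5636 231.8012]
[[106  97 106 107 109  98  80  59  56  57  55  55  57  58  60  63  63  61  66  73  94  98  84  68  61  63  61  63  62  60  
[... 4175 characters left out ...]
29 231 230 231 230 222 191 166 159 195 208 207 209 207 210 208 211 209 208 189 160 165 172 171 170 168 165 165]
 [229 229 227 226 227 227 227 228 230 230 230 232 230 228 212 176 142 175 201 206 208 208 210 209 207 208 197 158 126 149 171 171 167 169 168 168]
 [229 228 228 227 227 227 227 227 228 229 230 230 224 204 181 136 107 128 169 187 195 203 205 204 198 187 163 118  91 125 169 176 171 170 170 168]
 [228 229 229 228 228 227 227 227 227 227 230 224 187 141 111  85  70  84 114 134 152 164 169 166 153 137 106  85  70 107 163 176 174 168 167 169]
 [228 228 228 228 228 228 226 227 228 227 229 210 147  90  73  64  58  64  75  86  93  98 103  99  94  85  76  63  53  91 145 171 175 171 169 169]]
```

Chuck B's body centre lies at about tray-local (0.05, −0.067), low over the floor and inside the limits. I wind on to the stop.

>>> {"method": "apply_moves", "body": {"series": [[[1,-6,13,0,0,0,0],[1,-14,24,0,0,0,0],[1,-25,33,0,0,0,0],[1,-25,33,0,0,0,0]]]}}

```text
clock: 43.18
eef_pos: [0.4655, 0.3243, 0.1685]
orientation: [0.447, 3.107, 0.009]
force: [-1.2, 6.2, 5.9]
finger_gap: 0.0199
gripper_force: 56.2
```

Run:
```python
from h import *
arc((.4635,.3230,.168),-1327.7,[-10,-20,-30,-40,-50,-60],rad=.080)
T=mean('top')
im=T['img'].max(2)
# tray left (tower side) edge column on rows 190..210 : first bright>190 column right of 235
print([int(230+np.argmax(im[y,230:260]>190)) for y in(195,200,205)], [int(310-np.argmax(im[y,310:280:-1]>190)) for y in (195,200,205,210)])
import pickle
T0=pickle.load(open('m.pkl','rb'))[0]['img'].max(2)
print([int(215+np.argmax(T0[y,222:260]>190))+7 for y in(195,200,205)], [int(310-np.argmax(T0[y,310:270:-1]>190)) for y in (195,200,205,210)])
```

```text
meas [0.4655 0.3243 0.1685] th 110.3 r 0.0805 F [-1.2  6.2  5.9] gap 0.0199 t 43.175
[-11, 7, 0] [-24, 13, 0] [-38, 16, 0] [-52, 17, 0] [-65, 16, 0] [-79, 12, 0] [0.5424 0.3121 0.168 ] -1387.7
[247, 248, 248] [302, 303, 303, 304]
[231, 231, 232] [284, 286, 287, 286]
```

>>> {"method": "apply_moves", "body": {"series": [[[1,-11,7,0,0,0,0],[1,-24,13,0,0,0,0],[1,-38,16,0,0,0,0],[1,-38,16,0,0,0,0]]]}}

```text
clock: 43.88
eef_pos: [0.5066, 0.3283, 0.1695]
orientation: [0.447, 3.106, 0.008]
force: [-1.5, 5.1, 12.6]
finger_gap: 0.0198
gripper_force: 58.6
```

Run:
```python
from h import *
arc((.5044,.3280,.168),-1357.7,[-10,-20,-30,-40,-50,-60],rad=.080)
im=mean('top')['img'].max(2)
print([int(230+np.argmax(im[y,230:260]>190)) for y in(195,200,205)], [int(310-np.argmax(im[y,310:280:-1]>190)) for y in (195,200,205,210)])
```

```text
meas [0.5066 0.3283 0.1695] th 80.6 r 0.0806 F [-1.5  5.1 12.6] gap 0.0198 t 43.875
[-14, 1, 0] [-28, -1, 0] [-41, -5, 0] [-53, -11, 0] [-65, -19, 0] [-74, -29, 0] [0.5675 0.2792 0.168 ] -1417.7
[247, 248, 248] [302, 303, 295, 304]
```

Run:
```python
from h import *
import sys
np.set_printoptions(linewidth=300,threshold=sys.maxsize)
S=mean('side');T=mean('top')
for z in(.143,.155,.165): print(z,proj(S,(.493,.249,z)),proj(T,(.493,.249,z)))
print(S['img'][160:192,206:242].max(2))
org=lambda h,s,v:(h>3)&(h<20)&(s>150)&(v>50)
for b in blobs(S,(195,130,250,200),org,3): print(b['c'],b['a'],b['cn'].min(0),b['cn'].max(0))
p=r.observe()['eef_pos'];print(p,proj(S,p),proj(S,p-[0,0,.062]),proj(S,p+[0,0,.026]))
```

```text
0.143 [223.0244 176.648 ] [216.1351 198.5172]
0.155 [222.8297 173.9455] [215.7163 197.904 ]
0.165 [222.6662 171.6748] [215.3615 197.3844]
[[109 104 104 100  97  91  81  89  83  67  48  48  54  59  73  96 106 110 110 107  93  54  49  52  50  45  53  54  58  56  53  57  57  68  89 101]
 [112 107 101 103 103  98  79  73  82  77  72  71  78  84  89 101 107 112 111 109  94  58  54  58  55  55  58  61  61  60  60  53  54  65  87  99]
 [119 114 107 107 111 113 107  97  92  88  85  86  89 102 104 106 107 110 114 115 104  60  58  61  59  58  60  62  61  61  57  54  56  62  83 102]
 [125 129 124 127 132 138 145 139 115  93  88  83  90 110 114 109 108 109 114 123 110  69  59  62  61  64  63  63  65  63  58  55  52  61  84 103]
 [152 159 158 155 155 151 156 147 114  93  86  87  93 109 116 113 109 110 114 116 107  70  56  62  61  60  61  63  62  60  57  53  52  62  86 107]
 [162 165 160 152 138 126 117 103  92  87  88  85  93 108 116 113 112 107 106  97  89  60  51  56  57  57  60  60  59  60  55  52  51  63  91 112]
 [120 116 107  97  89  80  73  76  83  86  87  86  91 107 114 111 102  93  83  6
[... 3251 characters left out ...]
 138 134 118 111 103  95  95 107 110 113 115 117]
 [ 35  37  39  35  36  38  37  48  50  55  61  65  67  70  73  74  72  76  99 105 108 113 114 126 127 118 103  88  74  69  83 102 109 110 113 115]
 [ 37  36  36  37  35  39  36  46  49  51  57  64  76  92 113 116 111 118 134 138 133 128 121 114 102  88  76  62  55  57  76 103 109 115 117 117]
 [ 33  37  38  35  37  34  34  43  46  47  53  63  84 112 130 135 132 134 134 132 119 108  94  82  68  59  52  47  49  58  78 109 112 116 118 116]]
[217.6105 166.9302] 73.25 [213.875 160.375] [221.375 173.125]
[203.0442 136.473 ] 24.5625 [196.125 132.625] [209.875 140.125]
[0.506  0.3283 0.1696] [217.2771 159.5671] [218.3554 173.1614] [216.8103 153.6827]
```

```bash
cat >> h.py <<'E'
def edge(s,y,a,b):
    x=np.arange(a,b,.1); v=np.interp(x,np.arange(512),s['img'][y].astype(float).mean(1)); return round(float(x[np.argmax(v>170)]),1)
def edges(s):
    return [edge(s,y,240,262) for y in(192,196,204,208)]
E
python3 - <<'E'
from h import *
print(edges(mean('top')))
E
```

```text
[246.5, 246.7, 247.4, 248.5]
```

>>> {"method": "apply_moves", "body": {"series": [[[1,-14,1,0,0,0,0],[1,-28,-1,0,0,0,0],[1,-41,-5,0,0,0,0],[1,-53,-11,0,0,0,0],[1,-53,-11,0,0,0,0]]]}}

```text
clock: 45.3
eef_pos: [0.5562, 0.3026, 0.1705]
orientation: [0.446, 3.1, 0.01]
force: [6.3, 1.1, 10.5]
finger_gap: 0.0197
gripper_force: 58.9
```

Run:
```python
from h import *
T=mean('top');print(edges(T))
o=r.observe();print(o['torque'])
arc((.5520,.3033,.168),-1397.7,[-10,-20,-30,-40],rad=.08)
# hub top face orientation in the top view
hub=lambda h,s,v:(v>70)&(v<125)&(s<70)
for b in blobs(T,(206,188,230,212),hub,30): print(b['a'],b['c'],cv2.minAreaRect(b['cn'].astype(np.float32)))
```

```text
[246.5, 246.5, 247.4, 248.6]
[ 0.2365 -0.9691  0.0337]
meas [0.5565 0.3021 0.1706] th 40.2 r 0.0826 F [ 4.9  1.4 10.7] gap 0.02 t 45.5
[-12, -9, 0] [-22, -19, 0] [-29, -30, 0] [-35, -43, 0] [0.5734 0.252  0.168 ] -1437.7
256.125 [214.8998 200.5945] ((215.45001220703125, 199.52500915527344), (27.83905029296875, 15.652478218078613), 63.43495178222656)
```

Run:
```python
from h import *
import pickle
T0=pickle.load(open('m.pkl','rb'))[0]
print([edge(T0,y,226,250) for y in(192,196,204,208)])
arc((.5520,.3033,.168),-1397.7,[10,20,30,40,50,60],rad=.081)
```

```text
[231.1, 230.4, 231.3, 231.3]
meas [0.5565 0.3021 0.1706] th 40.2 r 0.0826 F [ 4.9  1.4 10.7] gap 0.02 t 45.5
[11, 7, 0] [25, 11, 0] [39, 12, 0] [53, 11, 0] [67, 8, 0] [80, 2, 0] [0.4762 0.3279 0.168 ] -1337.7
```

>>> {"method": "apply_moves", "body": {"series": [[[1,11,7,0,0,0,0],[1,25,11,0,0,0,0],[1,39,12,0,0,0,0],[1,53,11,0,0,0,0],[1,67,8,0,0,0,0],[1,80,2,0,0,0,0],[1,80,2,0,0,0,0]]]}}

```text
clock: 46.38
eef_pos: [0.478, 0.3266, 0.1704]
orientation: [0.446, 3.104, 0.007]
force: [0.3, 1.2, 14.3]
finger_gap: 0.0198
gripper_force: 61.5
```

Run:
```python
from h import *
T=mean('top');print(edges(T))
arc((.4762,.3279,.168),-1337.7,[-15,-30,-45,-60,-75,-90],rad=.081)
```

```text
[245.5, 245.3, 246.4, 247.6]
meas [0.4785 0.3266 0.1703] th 100.9 r 0.0793 F [-0.4  1.4 14.9] gap 0.0198 t 46.575
[-20, 8, 0] [-41, 10, 0] [-62, 7, 0] [-81, -2, 0] [-97, -15, 0] [-110, -32, 0] [0.5726 0.2661 0.168 ] -1427.7
```

>>> {"method": "apply_moves", "body": {"series": [[[1,-20,8,0,0,0,0],[1,-41,10,0,0,0,0],[1,-62,7,0,0,0,0],[1,-62,7,0,0,0,0]]]}}

```text
clock: 47.08
eef_pos: [0.5413, 0.3156, 0.17]
orientation: [0.448, 3.103, 0.009]
force: [1.3, 3.0, 12.5]
finger_gap: 0.0198
gripper_force: 60.5
```

Run:
```python
from h import *
T=mean('top');print(edges(T))
arc((.5336,.3192,.168),-1382.7,[-10,-20,-30,-40,-50,-60],rad=.081)
```

```text
[246.5, 246.6, 247.4, 247.4]
meas [0.5406 0.3159 0.1702] th 55.0 r 0.082 F [ 1.7  2.7 12.3] gap 0.0196 t 47.275
[-17, -6, 0] [-29, -14, 0] [-40, -23, 0] [-49, -34, 0] [-56, -46, 0] [-60, -60, 0] [0.5744 0.245  0.168 ] -1442.7
```

>>> {"method": "apply_moves", "body": {"series": [[[1,-17,-6,0,0,0,0],[1,-29,-14,0,0,0,0],[1,-40,-23,0,0,0,0],[1,-49,-34,0,0,0,0],[1,-56,-46,0,0,0,0],[1,-60,-60,0,0,0,0]]]}}

```text
clock: 48.02
eef_pos: [0.5794, 0.2401, 0.1677]
orientation: [0.448, 3.108, 0.003]
force: [3.6, 4.0, 4.6]
finger_gap: 0.0195
gripper_force: 57.8
```

Run:
```python
from h import *
T=mean('top');print(edges(T))
S=mean('side')
org=lambda h,s,v:(h>3)&(h<20)&(s>150)&(v>50)
for b in blobs(S,(205,140,265,200),org,3): print(b['c'],b['a'],b['cn'].min(0),b['cn'].max(0))
p=r.observe()['eef_pos'];print(proj(S,p-[0,0,.01]))
arc((.5744,.245,.168),-1442.7,[-10,-20,-30,-40,-50,-60],rad=.081)
```

```text
[246.6, 246.7, 247.4, 248.5]
[242.7377 172.5497] 76.375 [239.875 162.875] [246.125 179.875]
[244.8227 168.1771]
meas [0.5791 0.2408 0.168 ] th -5.3 r 0.086 F [4.4 1.1 5.4] gap 0.02 t 48.425
[-2, -14, 0] [-2, -28, 0] [1, -42, 0] [6, -55, 0] [13, -67, 0] [23, -78, 0] [0.5307 0.1768 0.168 ] -1502.7
```

>>> {"method": "apply_moves", "body": {"series": [[[0,0,0,0,0,0,0],[0,0,0,0,0,0,0],[0,0,0,-30,0,0,0],[0,0,0,-80,0,0,0],[0,0,0,-105,0,0,0],[1,-7,-50,-105,0,0,0],[1,-14,-105,-105,0,0,0],[1,-22,-160,-105,0,0,0]]]}}

```text
clock: 49.42
eef_pos: [0.5533, 0.0795, 0.2717]
orientation: [-0.445, -3.107, 0.001]
force: [-0.3, -0.4, 0.6]
finger_gap: 0.0321
gripper_force: 0.0
```

>>> {"method": "apply_moves", "body": {"series": [[[1,-8,-55,0,0,0,0],[1,-15,-110,0,0,0,0],[1,-23,-168,0,0,0,0],[1,-23,-168,40,0,0,0],[1,-23,-168,75,0,0,0],[1,-23,-168,75,0,0,0]]]}}

```text
clock: 50.18
eef_pos: [0.5271, -0.0863, 0.1947]
orientation: [-0.447, -3.102, -0.002]
force: [-0.3, -0.6, 1.3]
finger_gap: 0.0
gripper_force: 0.0
```

Run:
```python
from h import *
go((.525,-.083,.19,73.6),(.525,-.083,.165,73.6)); T=mean('top')
print(edges(T),r.observe()['force'])
print('T');chuck(T,(250,170,304,218))
S=mean('side')
hub=lambda h,s,v:(v>85)&(v<130)&(s<60)
for b in blobs(S,(208,165,240,190),hub,10): print('hub',b['c'],b['a'],b['cn'].min(0),b['cn'].max(0))
red=lambda h,s,v:((h<6)|(h>174))&(s>150)&(v>100)
for b in blobs(S,(250,200,310,250),red): print('red',b['c'],b['a'],b['cn'].min(0),b['cn'].max(0))
o=r.observe();print(proj(S,o['eef_pos']+[0,0,-.017]))
```

```text
at [ 0.5271 -0.0863  0.1947] hdg 73.6 t 50.175 gap 0.0
(0.525, -0.083, 0.19, 73.6) -> [3. 3. 5.] [ 0.   -0.01  0.  ]
(0.525, -0.083, 0.165, 73.6) -> [ 3.  3. 30.] [ 0.   -0.01  0.  ]
[246.5, 246.7, 247.4, 248.5] [-0.1501 -0.8205 -0.4123]
T
  c [291.5736 181.8712] a 157.3125 ext [284.625 172.375] [298.625 189.875] rect [292.4 181.7] [12.5 17.1] 18
  c [298.7785 208.312 ] a 108.8125 ext [284.375 185.125] [303.375 217.375] rect [293.9 201.2] [32.2 19. ] 90
  c [262.2873 199.3448] a 106.0625 ext [256.875 192.625] [267.875 205.125] rect [262.4 198.9] [12.5 11. ] 90
  c [263.1163 179.9427] a 28.625 ext [249.625 177.875] [277.125 181.875] rect [263.3 179.9] [ 1.6 27.7] 84
red [274.7211 221.4184] 83.4375 [265.125 215.375] [281.625 226.875]
[276.7905 216.6826]
```

>>> {"method": "apply_moves", "body": {"series": [[[1,3,3,8,0,0,0],[1,3,3,14,0,0,0],[1,3,3,20,0,0,0],[1,3,3,24,0,0,0],[1,3,3,28,0,0,0],[1,3,3,30,0,0,0],[1,3,3,30,0,0,0]]]}}

```text
clock: 51.45
eef_pos: [0.5273, -0.0832, 0.1674]
orientation: [-0.448, -3.109, -0.0]
force: [-0.5, 1.2, 0.4]
finger_gap: 0.0002
gripper_force: 0.0
```

>>> {"method": "apply_moves", "body": {"series": [[[1,0,0,2,0,0,0],[1,0,0,4,0,0,0],[1,0,0,4,0,0,0]]]}}

```text
clock: 51.82
eef_pos: [0.5272, -0.0832, 0.1633]
orientation: [-0.447, -3.109, -0.0]
force: [-0.6, -0.0, 0.2]
finger_gap: -0.0
gripper_force: 0.0
```

Run:
```python
from h import *
o=r.observe();print(o['eef_pos'],o['force'],o['torque'])
S=mean('side')
red=lambda h,s,v:((h<6)|(h>174))&(s>150)&(v>70)
for b in blobs(S,(250,200,310,250),red,5): print('red',b['c'],b['a'],b['cn'].min(0),b['cn'].max(0))
```

```text
[ 0.5272 -0.0832  0.1633] [-0.5906 -0.0092  0.1504] [ 0.0525 -0.0082  0.0299]
red [274.7698 222.9449] 88.5 [265.625 215.875] [281.625 227.875]
```

>>> {"method": "apply_moves", "body": {"series": [[[1,0,0,2,0,0,0],[1,0,0,4,0,0,0],[1,0,0,4,0,0,0]]]}}

```text
clock: 52.4
eef_pos: [0.5271, -0.0831, 0.1592]
orientation: [-0.447, -3.109, -0.0]
force: [0.1, 0.2, -0.1]
finger_gap: 0.0002
gripper_force: 0.0
```

Run:
```python
from h import *
o=r.observe();print(o['eef_pos'],o['force'],o['torque'])
S=mean('side');T=mean('top')
red=lambda h,s,v:((h<6)|(h>174))&(s>150)&(v>70)
for b in blobs(S,(250,200,310,250),red,5): print('red',b['c'],b['a'],b['cn'].min(0),b['cn'].max(0))
for b in blobs(T,(295,170,340,205),red,5): print('redT',b['c'],b['a'],b['cn'].min(0),b['cn'].max(0))
print(proj(S,o['eef_pos']-[0,0,.017]),proj(S,(.525,-.083,.16)))
np.set_printoptions(linewidth=300)
im=S['img'][206:232,264:288].astype(int)
for row in im: print(''.join('R' if (p[0]>110 and p[0]>2*p[1]) else ('r' if p[0]>1.6*p[1]+10 else ('#' if p.max()<60 else ('w' if p.min()>140 else '.'))) for p in row))
```

```text
[ 0.5271 -0.0831  0.1592] [ 0.0989  0.2088 -0.0884] [ 0.0348 -0.0141 -0.0174]
red [274.7368 223.2586] 80.25 [265.875 215.875] [281.625 227.875]
redT [312.4165 187.0084] 12.0625 [310.625 183.875] [316.125 189.125]
[275.3274 225.8159] [274.7829 221.7074]
........#######.........
........######..........
........######.....##...
........#######....###..
.........#######..#####.
.........###############
w........############.##
ww.......############..#
.........############.##
.........#######..#.####
..rrr....######.........
..rrrr...######.........
...rrrrr.######.........
w....rrr..#####.........
www...rrr.#####.r.......
wwww..rrr.####rRRr......
wwww...rrrrrrrRRRR......
wwwww..rrrrrrRRRRR......
wwwwww.rrrrrRRRRRR......
wwwww..rrrrRRRRRRR......
www....rrrrRRRRRrr......
ww....#rrrrrrrrrrr#.....
ww....##rrrrrrrr.##.....
www...###.rrrrr.........
www.......#####.........
www..............w......
```

>>> {"method": "apply_moves", "body": {"series": [[[1,0,0,2,0,0,0],[1,0,0,4,0,0,0],[1,0,0,4,0,0,0]]]}}

```text
clock: 53.18
eef_pos: [0.5273, -0.0832, 0.1555]
orientation: [0.447, 3.11, 0.0]
force: [0.1, 0.3, 2.4]
finger_gap: -0.0001
gripper_force: 0.9
```

>>> {"method": "apply_moves", "body": {"series": [[[1,0,0,1,0,0,0],[1,0,0,3,0,0,0],[1,0,0,3,0,0,0]]]}}

```text
clock: 53.55
eef_pos: [0.5273, -0.0832, 0.1525]
orientation: [0.447, 3.109, 0.0]
force: [-1.5, -0.7, 3.2]
finger_gap: 0.0001
gripper_force: 1.4
```

Run:
```python
from h import *
o=r.observe();print(o['eef_pos'],o['force'],o['torque'])
S=mean('side')
im=S['img'][206:236,262:288].astype(int)
for row in im: print(''.join('R' if (p[0]>110 and p[0]>2*p[1]) else ('r' if p[0]>1.6*p[1]+10 else ('#' if p.max()<60 else ('w' if p.min()>140 else '.'))) for p in row))
```

```text
[ 0.5273 -0.0832  0.1525] [-1.5116 -0.7402  3.2107] [0.0053 0.0882 0.0022]
.........#######...##.....
..........#######...#.....
..........#######.........
..........######......##..
w.........######.....####.
ww........######.....#####
.ww........#######..######
..ww.......#############.#
...ww......###############
...........###############
w..........########.......
ww..rrR....#######........
ww..rrrr...######.........
www...rrrr.######.........
wwwww..rrr.######.........
wwwwww..rr.######rr.......
wwwwww...rr.####rRRr......
wwwwwww..rr..##rrRRR......
wwwwwwww.rrrrrrRRRRR......
wwwwwww..rrrrrRRRRRR......
wwwww....rrrrRRRRRRR......
wwww.....rrrrRRRRRrr#.....
wwww....#rrrrrrrrrrr#.....
wwwww...##rrrrrrrr..#.....
wwwww.....#rrrrrr.........
wwwww.......#####..w......
wwwww..............ww..w..
wwww..............www..w..
ww................www.....
ww................www.....
```

The cap is being pressed now (force rises with travel). I go further down to its stop.

>>> {"method": "apply_moves", "body": {"series": [[[1,0,0,2,0,0,0],[1,0,0,4,0,0,0],[1,0,0,6,0,0,0],[1,0,0,7,0,0,0],[1,0,0,7,0,0,0]]]}}

```text
clock: 54.38
eef_pos: [0.5274, -0.0832, 0.1462]
orientation: [0.447, 3.109, -0.0]
force: [-3.2, 1.0, 10.4]
finger_gap: 0.0
gripper_force: 4.8
```

>>> {"method": "apply_moves", "body": {"series": [[[1,0,0,1,0,0,0],[1,0,0,1,0,0,0],[1,0,0,-20,0,0,0],[1,0,0,-60,0,0,0],[1,0,0,-110,0,0,0],[0,0,0,-120,0,0,0],[0,0,0,-120,0,0,0],[0,0,0,-120,0,0,0]]]}}

```text
clock: 55.38
eef_pos: [0.5266, -0.083, 0.2637]
orientation: [-0.447, -3.106, -0.001]
force: [0.5, -0.0, -0.1]
finger_gap: 0.0541
gripper_force: 0.0
```

Run:
```python
from h import *
S=mean('side');T=mean('top')
org=lambda h,s,v:(h>3)&(h<20)&(s>150)&(v>50)
for b in blobs(S,(205,130,265,200),org,3): print(b['c'],b['a'],b['cn'].min(0),b['cn'].max(0),onz(S,b['c'],.155))
for b in blobs(T,(190,160,260,205),org,3): print('T',b['c'],b['a'],b['cn'].min(0),b['cn'].max(0),onz(T,b['c'],.185))
print(edges(T)); chuck(T,(250,170,304,218))
red=lambda h,s,v:((h<6)|(h>174))&(s>150)&(v>120)
for b in blobs(S,(255,205,300,250),red): print('red',b['c'],b['a'],b['cn'].min(0),b['cn'].max(0))
for a in(-20,-12,-5,2): print(a,proj(S,(.4935+.08*np.cos(np.radians(a)),.2488+.08*np.sin(np.radians(a)),.155)),proj(T,(.4935+.083*np.cos(np.radians(a)),.2488+.083*np.sin(np.radians(a)),.185)))
go((.5735,.2418,.265,73.6))
```

```text
Traceback (most recent call last):
  File "h.py", line 22, in mean
    s=snap(n); s['img']=np.mean([s['img']]+[snap(n)['img'] for _ in range(k-1)],axis=0).astype(np.uint8); return s
                                            ~~~~^^^
  File "h.py", line 5, in snap
    s=r.snapshot(n)
ValueError: 200 camera calls are used up
```

Run:
```python
from h import *
import pickle
T,S=pickle.load(open('m.pkl','rb'))
for z in(.145,.15,.155,.158):
    X=onz(S,(242.7,172.5),z); print(X,np.degrees(np.arctan2(X[1]-.2488,X[0]-.4935)),np.hypot(X[1]-.2488,X[0]-.4935))
go((.571,.240,.265,73.6),(.571,.240,.168,73.6))
```

```text
[0.5676 0.2363 0.145 ] -9.592001316318589 0.07516075716303237
[0.5645 0.2295 0.15  ] -15.244973966735172 0.0735614450766034
[0.5613 0.2226 0.155 ] -21.08949355216151 0.07270559010874475
[0.5595 0.2185 0.158 ] -24.640674002157002 0.07256083198487691
at [ 0.5271 -0.0831  0.2647] hdg 73.6 t 55.625 gap 0.0852
(0.571, 0.24, 0.265, 73.6) -> [ 49. 322.  -0.] [ 0. -0.  0.]
(0.571, 0.24, 0.168, 73.6) -> [ 49. 322.  97.] [ 0. -0.  0.]
```

>>> {"method": "apply_moves", "body": {"series": [[[0,9,60,0,0,0,0],[0,17,118,0,0,0,0],[0,25,176,0,0,0,0],[0,34,234,0,0,0,0],[0,42,290,0,0,0,0],[0,46,318,0,0,0,0],[0,46,318,40,0,0,0],[0,46,318,75,0,0,0]]]}}

```text
clock: 56.62
eef_pos: [0.5724, 0.2355, 0.1889]
orientation: [-0.445, -3.109, 0.0]
force: [0.8, 0.2, 0.3]
finger_gap: 0.0854
gripper_force: 0.0
```

>>> {"method": "apply_moves", "body": {"series": [[[0,0,0,12,0,0,0],[0,0,0,21,0,0,0],[0,0,0,21,0,0,0],[1,0,0,21,0,0,0],[1,0,0,21,0,0,0],[1,0,0,21,0,0,0],[1,0,0,21,0,0,0],[1,0,0,21,0,0,0]]], "squeeze": 40}}

```text
clock: 57.62
eef_pos: [0.5732, 0.2351, 0.17]
orientation: [0.447, 3.108, 0.001]
force: [2.3, 0.2, 2.4]
finger_gap: 0.0213
gripper_force: 39.1
```

Run:
```python
from h import *
t0=-9.9; c=(.4935+.08*np.cos(np.radians(t0)),.2488+.08*np.sin(np.radians(t0)),.168)
arc(c,t0,[22.5*i for i in range(1,9)],rad=.08)
o=r.observe(); print(o['eef_pos'],o['gripper_force'],o['torque'])
```

```text
meas [0.5732 0.2351 0.17  ] th -9.8 r 0.0809 F [2.3 0.2 2.4] gap 0.0213 t 57.625
[10, 30, 0] [30, 54, 0] [57, 68, 0] [89, 70, 0] [118, 61, 0] [142, 41, 0] [156, 13, 0] [159, -18, 0] [0.4147 0.2626 0.168 ] 170.1
[0.5732 0.2351 0.17  ] 39.065520954318345 [ 0.1275 -0.2256  0.0058]
```

>>> {"method": "apply_moves", "body": {"series": [[[1,10,30,0,0,0,0],[1,30,54,0,0,0,0],[1,57,68,0,0,0,0],[1,89,70,0,0,0,0],[1,118,61,0,0,0,0],[1,142,41,0,0,0,0],[1,156,13,0,0,0,0],[1,159,-18,0,0,0,0]]]}}

```text
clock: 58.62
eef_pos: [0.4141, 0.2637, 0.1707]
orientation: [0.445, 3.109, 0.006]
force: [4.5, 2.8, -0.0]
finger_gap: 0.0204
gripper_force: 39.4
```

>>> {"method": "apply_moves", "body": {"series": [[[1,-10,-30,0,0,0,0],[1,-30,-54,0,0,0,0],[1,-57,-68,0,0,0,0],[1,-89,-70,0,0,0,0],[1,-118,-61,0,0,0,0],[1,-142,-41,0,0,0,0],[1,-156,-13,0,0,0,0],[1,-159,18,0,0,0,0]]]}}

```text
clock: 59.62
eef_pos: [0.5737, 0.2338, 0.1698]
orientation: [0.45, 3.109, -0.004]
force: [-4.5, -3.3, 2.5]
finger_gap: 0.0212
gripper_force: 39.7
```

>>> {"method": "apply_moves", "body": {"series": [[[1,10,30,0,0,0,0],[1,30,54,0,0,0,0],[1,57,68,0,0,0,0],[1,89,70,0,0,0,0],[1,118,61,0,0,0,0],[1,142,41,0,0,0,0],[1,156,13,0,0,0,0],[1,159,-18,0,0,0,0]]]}}

```text
clock: 60.62
eef_pos: [0.4139, 0.2639, 0.1709]
orientation: [0.445, 3.109, 0.006]
force: [2.8, 3.1, 4.3]
finger_gap: 0.0208
gripper_force: 39.2
```

>>> {"method": "apply_moves", "body": {"series": [[[1,-10,-30,0,0,0,0],[1,-30,-54,0,0,0,0],[1,-57,-68,0,0,0,0],[1,-89,-70,0,0,0,0],[1,-118,-61,0,0,0,0],[1,-142,-41,0,0,0,0],[1,-156,-13,0,0,0,0],[1,-159,18,0,0,0,0]]]}}

```text
clock: 61.62
eef_pos: [0.5742, 0.2336, 0.1702]
orientation: [0.45, 3.108, -0.003]
force: [-3.3, -3.4, 3.4]
finger_gap: 0.0208
gripper_force: 39.0
```

>>> {"method": "apply_moves", "body": {"series": [[[1,10,30,0,0,0,0],[1,30,54,0,0,0,0],[1,57,68,0,0,0,0],[1,89,70,0,0,0,0],[1,118,61,0,0,0,0],[1,142,41,0,0,0,0],[1,156,13,0,0,0,0],[1,159,-18,0,0,0,0]]]}}

```text
clock: 62.62
eef_pos: [0.4138, 0.2639, 0.171]
orientation: [0.445, 3.109, 0.007]
force: [0.8, 2.5, 4.4]
finger_gap: 0.0206
gripper_force: 39.3
```

>>> {"method": "apply_moves", "body": {"series": [[[1,-10,-30,0,0,0,0],[1,-30,-54,0,0,0,0],[1,-57,-68,0,0,0,0],[1,-89,-70,0,0,0,0]]]}}

```text
clock: 63.12
eef_pos: [0.4807, 0.1687, 0.1712]
orientation: [0.448, 3.109, -0.001]
force: [-2.7, 3.6, 7.8]
finger_gap: 0.0207
gripper_force: 43.0
```

>>> {"method": "apply_moves", "body": {"series": [[[1,-29,9,0,0,0,0],[1,-53,29,0,0,0,0],[1,-53,29,0,0,0,0]]]}}

```text
clock: 63.5
eef_pos: [0.5422, 0.1828, 0.1704]
orientation: [0.447, 3.106, -0.0]
force: [2.4, -3.2, 8.0]
finger_gap: 0.0208
gripper_force: 42.1
```

>>> {"method": "apply_moves", "body": {"series": [[[1,-14,28,0,0,0,0],[1,-17,59,0,0,0,0],[1,-17,59,0,0,0,0]]]}}

```text
clock: 63.88
eef_pos: [0.5744, 0.2357, 0.1705]
orientation: [0.445, 3.106, 0.0]
force: [3.4, -2.5, 6.5]
finger_gap: 0.0205
gripper_force: 41.3
```

>>> {"method": "apply_moves", "body": {"series": [[[1,10,30,0,0,0,0],[1,30,54,0,0,0,0],[1,30,54,0,0,0,0]]]}}

```text
clock: 64.25
eef_pos: [0.56, 0.2947, 0.1711]
orientation: [0.444, 3.106, -0.004]
force: [1.1, -4.8, 8.2]
finger_gap: 0.0207
gripper_force: 42.3
```

>>> {"method": "apply_moves", "body": {"series": [[[1,27,14,0,0,0,0],[1,59,16,0,0,0,0],[1,59,16,0,0,0,0]]]}}

```text
clock: 64.62
eef_pos: [0.5054, 0.3284, 0.1705]
orientation: [-0.444, -3.11, -0.002]
force: [-0.7, 2.8, 5.1]
finger_gap: 0.0206
gripper_force: 42.4
```

>>> {"method": "apply_moves", "body": {"series": [[[1,29,-9,0,0,0,0],[1,53,-29,0,0,0,0],[1,67,-57,0,0,0,0],[1,70,-88,0,0,0,0],[1,70,-88,0,0,0,0]]]}}

```text
clock: 65.25
eef_pos: [0.4121, 0.2606, 0.1699]
orientation: [-0.447, -3.105, 0.004]
force: [-10.0, -1.2, 9.8]
finger_gap: 0.0205
gripper_force: 40.2
```

>>> {"method": "apply_moves", "body": {"series": [[[1,-10,-30,0,0,0,0],[1,-30,-54,0,0,0,0],[1,-57,-68,0,0,0,0],[1,-89,-70,0,0,0,0],[1,-118,-61,0,0,0,0],[1,-142,-41,0,0,0,0],[1,-156,-13,0,0,0,0],[1,-159,18,0,0,0,0]]]}}

```text
clock: 66.25
eef_pos: [0.5748, 0.2333, 0.1704]
orientation: [0.451, 3.106, -0.002]
force: [-0.8, 0.8, -1.2]
finger_gap: 0.0205
gripper_force: 42.8
```

>>> {"method": "apply_moves", "body": {"series": [[[1,10,30,0,0,0,0],[1,30,54,0,0,0,0],[1,57,68,0,0,0,0],[1,89,70,0,0,0,0],[1,118,61,0,0,0,0],[1,142,41,0,0,0,0],[1,156,13,0,0,0,0],[1,159,-18,0,0,0,0]]]}}

```text
clock: 67.25
eef_pos: [0.4137, 0.265, 0.1721]
orientation: [0.444, 3.11, 0.01]
force: [-2.3, -0.3, 1.3]
finger_gap: 0.0197
gripper_force: 39.1
```

>>> {"method": "apply_moves", "body": {"series": [[[1,-10,-30,0,0,0,0],[1,-30,-54,0,0,0,0],[1,-57,-68,0,0,0,0],[1,-89,-70,0,0,0,0],[1,-118,-61,0,0,0,0],[1,-142,-41,0,0,0,0],[1,-156,-13,0,0,0,0],[1,-159,18,0,0,0,0]]]}}

```text
clock: 68.25
eef_pos: [0.5762, 0.2332, 0.1719]
orientation: [0.451, 3.102, 0.0]
force: [1.8, -0.1, 0.3]
finger_gap: 0.0195
gripper_force: 45.1
```

>>> {"method": "apply_moves", "body": {"series": [[[0,0,0,0,0,0,0],[0,0,0,0,0,0,0],[0,0,0,-40,0,0,0],[0,0,0,-85,0,0,0],[0,40,-5,-95,0,0,-0.06],[0,80,-9,-95,0,0,-0.11],[0,80,-9,-60,0,0,-0.11],[0,80,-9,-20,0,0,-0.11]]]}}

```text
clock: 69.25
eef_pos: [0.4929, 0.2482, 0.1894]
orientation: [0.275, 3.128, 0.001]
force: [0.3, -0.8, -0.7]
finger_gap: 0.0853
gripper_force: 0.0
```

>>> {"method": "apply_moves", "body": {"series": [[[0,0,0,30,0,0,0],[0,0,0,55,0,0,0],[0,0,0,62,0,0,0],[0,0,0,62,0,0,0],[1,0,0,62,0,0,0],[1,0,0,62,0,0,0],[1,0,0,62,0,0,0],[1,0,0,62,0,0,0]]], "squeeze": 30}}

```text
clock: 70.25
eef_pos: [0.4938, 0.2488, 0.1287]
orientation: [0.275, 3.128, 0.001]
force: [-2.4, -0.7, 5.0]
finger_gap: 0.0429
gripper_force: 26.5
```

>>> {"method": "apply_moves", "body": {"series": [[[1,0,0,0,0,0,0],[1,0,0,0,0,0,0]]], "squeeze": 60}}

```text
clock: 70.5
eef_pos: [0.4938, 0.2488, 0.129]
orientation: [0.275, 3.128, 0.001]
force: [-2.6, -1.7, 8.1]
finger_gap: 0.0411
gripper_force: 53.6
```

>>> {"method": "apply_moves", "body": {"series": [[[1,0,0,2,0,0,0],[1,0,0,4,0,0,0],[1,0,0,4,0,0,0]]]}}

```text
clock: 70.88
eef_pos: [0.4948, 0.2493, 0.1284]
orientation: [0.274, 3.124, 0.004]
force: [-8.0, -4.1, 29.0]
finger_gap: 0.0402
gripper_force: 53.2
```

>>> {"method": "apply_moves", "body": {"series": [[[1,0,0,0,0,0,-0.05],[1,0,0,0,0,0,-0.1],[1,0,0,0,0,0,-0.1]]]}}

```text
clock: 71.25
eef_pos: [0.4972, 0.2498, 0.1284]
orientation: [0.117, 3.128, 0.006]
force: [-0.3, -1.7, 22.1]
finger_gap: 0.0386
gripper_force: 57.3
```

>>> {"method": "apply_moves", "body": {"series": [[[1,2,0,-1,0,0,-0.05],[1,2,0,-1,0,0,-0.1],[1,2,0,-1,0,0,-0.15],[1,2,0,-1,0,0,-0.2],[1,2,0,-1,0,0,-0.2]]]}}

```text
clock: 71.88
eef_pos: [0.4966, 0.2497, 0.1287]
orientation: [-0.195, 3.122, 0.004]
force: [7.2, -0.6, 14.8]
finger_gap: 0.0385
gripper_force: 59.4
```

Run:
```python
from h import *
o=r.observe();print(o['eef_pos'],o['force'],o['torque'],np.degrees(yaw()),o['finger_gap'])
```

```text
[0.4966 0.2497 0.1287] [ 7.2437 -0.5904 14.8242] [-0.1701 -1.3332 -0.1051] 97.13590950357624 0.03846916611478287
```

>>> {"method": "apply_moves", "body": {"series": [[[1,0,0,0,0,0,-0.08],[1,0,0,0,0,0,-0.16],[1,0,0,0,0,0,-0.24],[1,0,0,0,0,0,-0.3],[1,0,0,0,0,0,-0.3]]]}}

```text
clock: 72.5
eef_pos: [0.4964, 0.2514, 0.1286]
orientation: [-0.657, 3.057, 0.006]
force: [6.4, 4.3, 11.8]
finger_gap: 0.0384
gripper_force: 58.8
```

Run:
```python
from h import *
o=r.observe();print(o['eef_pos'],o['force'],o['torque'],np.degrees(yaw()),o['finger_gap'])
```

```text
[0.4964 0.2514 0.1286] [ 6.3974  4.3352 11.7809] [ 1.2049 -1.2618 -0.4527] 114.26215642400615 0.038430314188788686
```

>>> {"method": "apply_moves", "body": {"series": [[[1,0,0,0,0,0,0.06],[1,0,0,-4,0,0,0.14],[1,0,0,-15,0,0,0.14],[1,0,0,-30,0,0,0.14],[1,0,0,-50,0,0,0.14],[1,0,0,-75,0,0,0.14],[1,0,0,-95,0,0,0.14],[1,0,0,-95,0,0,0.14]]]}}

```text
clock: 73.5
eef_pos: [0.492, 0.2492, 0.2206]
orientation: [-0.445, 3.107, 0.001]
force: [0.3, 0.5, -4.5]
finger_gap: 0.0383
gripper_force: 63.4
```

Run:
```python
from h import *
o=r.observe();print(o['force'],o['finger_gap'])
go((.493,.417,.215,92),(.493,.417,.027,92))
```

```text
[ 0.2715  0.543  -4.4742] 0.03828237170852967
at [0.492  0.2492 0.2206] hdg 106.3 t 73.5 gap 0.0383
(0.493, 0.417, 0.215, 92) -> [-48. 161.   6.] [0.   0.   0.25]
(0.493, 0.417, 0.027, 92) -> [-48. 161. 194.] [0.   0.   0.25]
```

>>> {"method": "apply_moves", "body": {"series": [[[1,-14,47,0,0,0,0.08],[1,-29,97,0,0,0,0.16],[1,-43,145,0,0,0,0.25],[1,-48,161,20,0,0,0.25],[1,-48,161,70,0,0,0.25],[1,-48,161,125,0,0,0.25],[1,-48,161,165,0,0,0.25],[1,-48,161,185,0,0,0.25]]]}}

```text
clock: 74.5
eef_pos: [0.4898, 0.4148, 0.0302]
orientation: [0.054, -3.134, 0.006]
force: [-5.0, -0.3, 6.9]
finger_gap: 0.0383
gripper_force: 64.9
```

>>> {"method": "apply_moves", "body": {"series": [[[1,0,0,4,0,0,0],[1,0,0,7,0,0,0],[1,0,0,9,0,0,0],[1,0,0,10,0,0,0],[1,0,0,10,0,0,0]]]}}

```text
clock: 75.12
eef_pos: [0.4927, 0.4169, 0.0266]
orientation: [-0.054, 3.14, 0.001]
force: [-6.1, -3.4, 10.3]
finger_gap: 0.0377
gripper_force: 65.6
```

>>> {"method": "apply_moves", "body": {"series": [[[0,0,0,0,0,0,0],[0,0,0,0,0,0,0],[0,0,0,0,0,0,0],[0,0,0,-30,0,0,0],[0,0,0,-90,0,0,0],[0,0,0,-150,0,0,0],[0,0,0,-190,0,0,0],[0,0,0,-190,0,0,0]]]}}

```text
clock: 76.12
eef_pos: [0.494, 0.418, 0.2189]
orientation: [-0.054, 3.134, 0.007]
force: [0.6, -0.9, 0.3]
finger_gap: 0.0854
gripper_force: 0.0
```

Run:
```python
from h import *
o=r.observe();print(o['eef_pos'],o['force'])
print(r.hand_in())
```

```text
[0.494  0.418  0.2189] [ 0.5746 -0.9061  0.3363]
the job is handed in; nothing more can be done
None
```

I carried out every step and handed the job in, with no verdict returned: both chucks are in the tray (there was no putter head), but one got knocked over during winding and I left it lying against the far wall, inside the limits by my estimate; the camera calls ran out after the cap press, so the wind-out to the stop and the crank's return to the mat were judged by force and position readings only.

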